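# Load the drop-guard sample chamber and start it

## Task

Lift the chamber's drop guard and hook its slotted bar into the notch of the upright so that it stays up by itself, draw the tray right out, and stand every sample vessel (white with a green band) upright on the tray. Slide the tray fully in, unhook the guard and lower it all the way by hand without letting it drop, and only then press the green key until you feel it resist firmly, without hammering it. Leave the red key and the other things on the bench alone.

Things in the scene. Friction and masses are not known exactly. Their poses are not given: they have to be found in the camera images.
- station: Sample chamber: white box 314 mm wide, 155 deep, roof at z = 130 mm, open at the front (robot side) behind a drop guard. Fixed; place and yaw vary. Origin on the table under the middle of the guard; +x into the chamber (away from the robot), +y to the robot's left. Two posts at y = +-148 mm just behind the guard are 270 mm high; the steel notched upright stands in front of the left one.
- catch_notch (a point): Middle of the mouth of the U notch, open at the top, in a steel upright 12 mm thick at station x = -11 mm. Level with the top of the inner tooth (station y 175-187 mm, top z = 235 mm). Notch y 187-209 mm, floor z = 205 mm; outer tooth (red) y 209-221 mm, top z = 262 mm.
- guard_lift (a joint): Height of the drop guard in m: 0 = down (panel's lower edge 24 mm above the table), stop at 0.145. About 0.5 kg, runs freely and falls when let go unless it hangs in the notch, where it rests at 0.105 (lower edge at 129 mm). While down it blocks the tray.
- guard_shift (a joint): Sideways place of the guard in m along station +y: 0 = in line with its rails, as needed to go up and down; stop at 0.034 = lug right above the notch. Friction about 1 N. The upright lets it move over only while the lug is above the inner tooth: guard_lift above about 0.130.
- guard_tab (a point): Middle of the guard's black grip tab, a block 14 mm thick (station x), 36 mm wide (station y), standing 45 mm high on the middle of the guard's yellow bar (point 22 mm below its top, 22 mm above the bar). At station x = -8, y = 0, z = 172 mm with the guard down; moves with the guard.
- guard_lug (a point): Middle of the lower end of the guard's lug: a yellow finger 12 mm wide, hanging 24 mm below the left end of the guard's yellow bar. The slot between lug and guard edge goes over the upright's inner tooth, the lug into the notch. At z = 106 mm with the guard down, 33 mm to the right of the notch's middle while guard_shift is 0.
- tray (a joint): How far the steel loading tray is drawn out towards the robot in m: 0 = fully in, stop at 0.150 = fully out. About 3 N of friction; stays where it is left.
- tray_grip (a point): Grip point of the tray's upright blue handle: a block 16 mm thick (station x), 36 mm wide (station y), 14 to 70 mm above the table; the point is at its centre in plan, 50 mm above the table. On a stem in front of the guard: station x = -80 mm when the tray is in, y = 0. Moves with the tray.
- tray_in (a point): Middle of the tray's floor (16 mm above the table), axes as the station's; station x = 55 mm when the tray is in. Inside the rim 96 mm (x) by 250 mm (y); rim 20 mm high above the floor, 5 mm thick. Dark discs at y = -93, -31, 31, 93 mm show where four vessels stand comfortably in a row; any place on the floor will do.
- console: Blue flat keypad console, 110 mm (x) by 170 mm (y), 37 mm high, fixed to the table on the left; its place and yaw vary. Origin on the table under its centre.
- key_start: Green membrane key (START), 32 mm square, level, facing up; origin at the centre of its underside, its top 4 mm higher (41 mm above the table). It gives hardly at all (1.5 mm, under about 5 N): it is felt by force only and registers at 3 N kept up for a moment.
- key_stop: Red membrane key (STOP), as the green one, 70 mm to the right of it (console -y). Not to be pressed.
- jar: Bystander: amber jar with a black cap, 60 mm across, 75 mm high. Origin at the centre of its underside.
- beaker: Bystander: glass beaker, 68 mm across, 85 mm high. Origin at the centre of its underside.
- flask: Bystander: white bottle with a red cap, 64 mm across, 150 mm high. Origin at the centre of its underside.
- wrench: Bystander: wrench lying flat, 160 mm long. Origin near its middle.
- dish: Bystander: white bowl, 100 mm across, 30 mm high. Origin at the centre of its underside.
- can: Bystander: aluminium can, 66 mm across, 100 mm high. Origin at the centre of its underside.
- vessel0_mid (a point): Sample vessel: an upright white cylinder with a green band at the top and a steel band at the foot, 52 mm across, 70 mm high, about 0.25 kg; the point is its centre, 35 mm above its foot. Two to four of the five vessels are present, standing on the table to the robot's right; None if absent.
- vessel1_mid (a point): Sample vessel: an upright white cylinder with a green band at the top and a steel band at the foot, 52 mm across, 70 mm high, about 0.25 kg; the point is its centre, 35 mm above its foot. Two to four of the five vessels are present, standing on the table to the robot's right; None if absent.
- vessel2_mid (a point): Sample vessel: an upright white cylinder with a green band at the top and a steel band at the foot, 52 mm across, 70 mm high, about 0.25 kg; the point is its centre, 35 mm above its foot. Two to four of the five vessels are present, standing on the table to the robot's right; None if absent.
- vessel3_mid (a point): Sample vessel: an upright white cylinder with a green band at the top and a steel band at the foot, 52 mm across, 70 mm high, about 0.25 kg; the point is its centre, 35 mm above its foot. Two to four of the five vessels are present, standing on the table to the robot's right; None if absent.
- vessel4_mid (a point): Sample vessel: an upright white cylinder with a green band at the top and a steel band at the foot, 52 mm across, 70 mm high, about 0.25 kg; the point is its centre, 35 mm above its foot. Two to four of the five vessels are present, standing on the table to the robot's right; None if absent.

How it is judged:
By the outcome, as a careful person would: the job done as asked, in the order asked, and still so for the second after the job is handed in, with the robot touching nothing.
Of vessel0, vessel1, vessel2, vessel3, vessel4 only 2 to 4 are there at a start; the rules pass over those that are not, and their reading is None.
At some moment in a run one of vessel0, vessel1, vessel2, vessel3, vessel4 may be knocked a few centimetres aside while the robot is not near it.
It also fails if it takes over 210 s, if anything falls off the work surface, if the arm or the gripper's body presses on something with over 40 N, if the wrist force passes 120 N, or if a joint passes its speed limit or range.

## Robot

A 6-joint arm with a two-finger parallel gripper is mounted at the origin on the work surface. World frame = base frame: x ahead of the robot, y to its left, z up, the work surface at z = 0. Lengths are in mm, angles in rad, forces in N, time in s.
With the tool pointing down it reaches from about 350 to 800 mm from the base axis. Payload 7.3 kg.
Tool frame: the origin (TCP) lies on the centre line of the jaws, within the pads' length; the fingertips stand 14 mm ahead of it and the grasp point (between the pads) lies 5 mm behind it; z points along the fingers, y is the line along which they close (so a half turn about z gives the same grasp; the last joint's range is limited). The gripper opens to 85 mm and grips with 20 to 120 N. Pads are 22 mm wide; open, the fingers measure 114 mm over their backs; the gripper's body (76 mm by 85 mm) begins 54 mm behind the grasp point. The pads swing forward as they close: fully open they stand 13 mm farther back than shut.
Start: joints at [-1.389, 0.342, 1.524, -0, 1.275, -0.146], TCP at [169.052, -497.056, 245.322] pointing down, gripper open.
Joint ranges: [-2.53, 2.53], [-0.77, 2.02], [0.04, 2.7], [-1, 4.14], [0.28, 2.66], [-3.11, 3.11]. Speed limits (rad/s): [2.57, 2.57, 3.14, 3.14, 3.14, 3.14].

## Interface

Orientations are given as a unit quaternion [w, x, y, z].
In Python, from rig import r gives the robot as it stands.
- The arm moves only by the tool drive_tool, never from a script. Its argument "increments" is a list of rows, each an object with "linear": the shift along the tool's x, y, z normalised to -1 to 1, where 1 is 0.3 m, a list of three; "turn": the turn about the tool's z normalised to -1 to 1, where 1 is 180 degrees. A call has exactly 10 rows; each row shifts and turns the commanded pose from where the row before left it, along the tool's axes as they then stand; what a row does not reach is not made up. A row lasts 1/8 s, in which the tool goes at most 62.5 mm and 10.7 degrees, less where a joint would pass 70% of its speed; a pose out of reach is approached as far as the arm can. A call with a number of a shift or a turn outside -1 to 1 is refused whole. A call with a gripper value outside its range is refused whole. "claw" is the gripper command: -1 is fully open, 1 is shut, values between are in proportion, set as the call begins (left out, the last holds). The fingers move at their own pace and stop on an object; "newtons" is the grip in N (left out, the last holds). Time passes only in rows, so rows that do not move let the fingers close, or fill a call up. It gives the time, the measured TCP pose, the force, the opening and the grip force at its end, in the units of the state.
- r.get_state(): the state, without advancing time (a new reading comes with each control period).
- r.get_image(name): name is "scene" or "top" or "wrist"; returns the picture (480x640x3 uint8, blue, green, red); there is no depth.
- r.calibration(name): a dict with "fx", "fy", "cx", "cy" (pixels), "eye" and "orientation" of the camera in the world. Camera axes: x right, y up, looking along -z (the intrinsics and any distortion apply to the point x, -y, -z); pixel columns grow to the right and rows downward; lengths in mm; the calibration is good to about 2 mm. A picture is of the moment at which its call begins: read the wrist's pose just before it. calibration takes no time and is no camera call; for the wrist camera it gives the pose at the moment of the call.
- r.hand_in(): hands the job in; it is judged then, once.
Trained networks look in the newest picture that a camera, given by its name, has taken for a name from the list of things; names that differ only in an ending like _2 or _b are one class to them, and where a whole thing is asked for, a point or a joint stands for the part that bears it (a point fixed in the world has none). Each returns a list of dicts, best first, with "p" (0 to 1); they miss things now and then, are a little off and sometimes report something else, mostly with a low value. They report only what shows in the picture. A call takes as long as a camera call.
- r.look_for(camera, target): "position" ([column, row] in pixels, amid what is visible of it).
- r.masks_of(camera, target): "mask" (480x640 bool, what is visible of it) and "position" ([column, row] in pixels, amid what is visible of it).
The state is a dict: "t": time; "q": joint angles; "joint_vel": joint speeds; "effort": joint torques, N m; "eef_pos": TCP position; "tcp_rot": TCP orientation; "force": force on the tool from outside, world axes, zero at the start; "moment": the same for the moment, N m; "grip_width": finger opening in mm; "grasp_force": force on a finger pad.
Only numpy, scipy, OpenCV 4.12 (cv2) and the standard library are available. Lean on these libraries where they do the work, as an engineer would, in place of code of your own. Each camera call takes 0.05 s, during which the arm holds its last target. There are 200 camera calls.

## Working session

There is one attempt and no reset: what is moved stays moved. The work goes in short steps, Python scripts to look and compute and a tool call to move; the robot and the scene stay as the last step left them, time stands still between calls to the robot, and variables do not carry over. Pictures are saved under pics/ and viewed, at most 14 in all, crops included, and the job is handed in when it is done.

Besides the shell and the picture viewer there is one more tool, called after "Call:" as name([rows], argument=value, ...), one row to a line, values as JSON. drive_tool: Moves the arm, as the interface text tells. Scaled input: -1 to 1 covers 0.3 m each way for a shift and 180 degrees each way for a turn. Its arguments: {"type":"object","properties":{"increments":{"type":"array"},"claw":{"type":"number"},"newtons":{"type":"number"}},"required":["increments"]}

```bash
ls; mkdir -p pics; cat > h.py <<'E'
import numpy as np, cv2
from scipy.spatial.transform import Rotation as R
from rig import r
def rot(q): return R.from_quat([q[1],q[2],q[3],q[0]]).as_matrix()
def ray(c,px):
    k=r.calibration(c) if isinstance(c,str) else c
    d=np.array([(px[0]-k['cx'])/k['fx'],-(px[1]-k['cy'])/k['fy'],-1])
    return np.array(k['eye']),rot(k['orientation'])@d
def at_z(c,px,z):
    e,d=ray(c,px); return e+d*(z-e[2])/d[2]
def proj(c,p):
    k=r.calibration(c); v=rot(k['orientation']).T@(np.array(p)-k['eye'])
    return np.array([k['cx']+k['fx']*v[0]/-v[2],k['cy']-k['fy']*v[1]/-v[2]])
def tri(obs):
    A=np.zeros((3,3));b=np.zeros(3)
    for c,p in obs:
        e,d=ray(c,p);d=d/np.linalg.norm(d);M=np.eye(3)-np.outer(d,d);A+=M;b+=M@e
    return np.linalg.solve(A,b)
def st():
    s=r.get_state();print('t',round(s['t'],2),'pos',np.round(s['eef_pos'],1),'x',np.round(rot(s['tcp_rot'])[:,0],3),'y',np.round(rot(s['tcp_rot'])[:,1],3),'F',np.round(s['force'],1),'w',round(s['grip_width'],1),'g',round(s['grasp_force'],1));return s
E
python3 - <<'E'
from h import *
s=st();print(s)
for c in ['scene','top']:
    cv2.imwrite(f'pics/{c}0.png',r.get_image(c));k=r.calibration(c);print(c,k)
    for n in ['station','guard_tab','guard_lug','catch_notch','tray_grip','key_start','key_stop','vessel0_mid','console']:
        print(n,[(np.round(o['position']),round(o['p'],2)) for o in r.look_for(c,n)[:6]])
E
```

```text
pics
t 0.0 pos [ 169.  -496.6  244.6] x [0.947 0.322 0.   ] y [ 0.322 -0.947 -0.002] F [ 0.4 -1.4  0.4] w 85.4 g 0.0
{'t': 0.0, 'q': array([-1.38902952e+00,  3.42730704e-01,  1.52507651e+00, -1.68387584e-05,
        1.27539633e+00, -1.45986082e-01]), 'joint_vel': array([ 0.00210833, -0.0011713 ,  0.00182517, -0.00025684, -0.00046859,
       -0.00053196]), 'effort': array([-1.91410625e-03, -4.33679366e+01, -2.46014589e+01, -2.59460776e-04,
        7.70520332e-03,  4.20196784e-05]), 'eef_pos': array([ 168.95531702, -496.64192917,  244.60104289]), 'tcp_rot': array([-8.05169887e-04,  9.86601559e-01,  1.63146302e-01, -2.24603295e-05]), 'force': array([ 0.43080817, -1.39745745,  0.43143505]), 'moment': array([-0.01834402,  0.00416344, -0.03412425]), 'grasp_force': 0.0, 'grip_width': 85.36819210285408}
scene {'fx': 460.09461249686507, 'fy': 460.09461249686507, 'cx': 312.8745107974173, 'cy': 236.3803127470263, 'eye': array([1013.23059465,  433.98140962, 1029.89840449]), 'orientation': array([0.37401843, 0.12944091, 0.30060218, 0.86775203])}
station [(array([256., 323.]), 0.8)]
guard_tab [(ar
[... 494 characters left out ...]
56876391, 'cx': 322.85760993242883, 'cy': 241.30705976928166, 'eye': array([ 312.56308695,    5.83845342, 1362.87314905]), 'orientation': array([ 0.70472862,  0.04998818, -0.06719281, -0.70451677])}
station [(array([316., 169.]), 0.89)]
guard_tab [(array([320., 192.]), 0.64), (array([189., 285.]), 0.24)]
guard_lug [(array([321., 194.]), 0.62)]
catch_notch [(array([315., 171.]), 0.78)]
tray_grip [(array([317., 170.]), 0.63), (array([198., 274.]), 0.63), (array([322., 208.]), 0.55), (array([492., 251.]), 0.49)]
key_start [(array([189., 285.]), 0.54)]
key_stop [(array([207., 281.]), 0.63)]
vessel0_mid [(array([434., 330.]), 0.26)]
console [(array([199., 276.]), 0.8), (array([322., 192.]), 0.6)]
```

View pics/scene0.png

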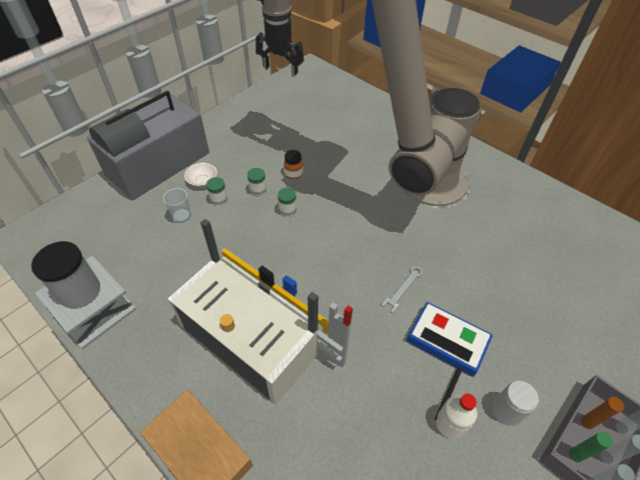

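View pics/top0.png

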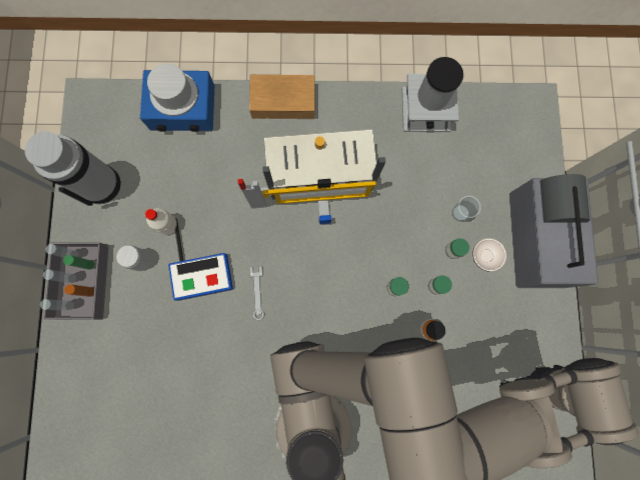

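Both pictures show three vessels, at top (399,286), (442,285) and (459,248). The guard tab is at top (324,183), the blue handle at (324,214), the red tooth at (241,184), the green key at (188,284) and the red key at (212,280).

```bash
cat > m.py <<'E'
from h import *
from scipy.optimize import least_squares
def blobs(img,lo,hi,amin=15):
    m=cv2.inRange(cv2.cvtColor(img,cv2.COLOR_BGR2HSV),lo,hi)
    n,_,s,c=cv2.connectedComponentsWithStats(m)
    return [(np.round(c[i],1).tolist(),s[i,:].tolist()) for i in range(1,n) if s[i,4]>=amin]
E
python3 - <<'E'
from m import *
for c in ['scene','top']:
    im=cv2.imread(f'pics/{c}0.png')
    for n,lo,hi in [('green',(60,80,30),(90,255,255)),('red',(0,180,120),(4,255,255)),('blue',(105,150,100),(122,255,255)),('yellow',(20,180,120),(30,255,255)),('black',(0,0,0),(179,255,32))]:
        print(c,n,[b for b in blobs(im,lo,hi) if n!='black' or b[1][4]<400])
im=cv2.imread('pics/top0.png')[110:300,130:500];cv2.imwrite('pics/topz.png',cv2.resize(im,None,fx=2.1,fy=2.1,interpolation=2))
E
```

```text
scene green [([255.8, 175.0], [248, 168, 17, 15, 198]), ([215.1, 184.7], [207, 178, 17, 15, 205]), ([286.4, 195.2], [278, 188, 17, 16, 218]), ([467.7, 334.9], [460, 328, 16, 15, 155]), ([591.0, 446.4], [569, 432, 44, 30, 684])]
scene red [([348.4, 309.1], [345, 306, 7, 7, 30]), ([439.9, 320.4], [433, 314, 15, 14, 125]), ([468.1, 401.0], [461, 394, 15, 16, 171])]
scene blue [([524.0, 66.3], [489, 46, 70, 42, 1466]), ([290.5, 283.2], [283, 276, 13, 19, 105]), ([445.1, 346.8], [409, 302, 83, 71, 350])]
scene yellow [([240.4, 263.0], [222, 249, 37, 30, 249]), ([290.5, 297.7], [273, 284, 35, 30, 215]), ([322.7, 322.0], [318, 315, 10, 17, 86])]
scene black [([266.6, 60.9], [266, 57, 2, 10, 17]), ([169.5, 100.4], [167, 94, 6, 15, 21]), ([294.4, 158.4], [286, 152, 15, 12, 98]), ([66.0, 271.2], [41, 252, 41, 29, 129]), ([266.4, 278.1], [260, 270, 13, 16, 111])]
top green [([459.5, 246.9], [451, 239, 18, 17, 242]), ([77.6, 261.6], [63, 255, 31, 14, 261]), ([399.0, 285.7], [390, 277, 19, 18, 255]), ([442.0, 284.0], [433, 276, 19, 17, 249]), ([187.7, 284.1], [182, 279, 12, 12, 109])]
top red [([
[... 476 characters left out ...]
9, 16, 58]), ([429.3, 124.5], [427, 122, 6, 6, 27]), ([162.1, 128.2], [158, 126, 8, 5, 29]), ([194.4, 128.5], [190, 126, 8, 5, 26]), ([77.5, 170.2], [53, 144, 36, 42, 264]), ([96.1, 193.7], [62, 171, 58, 34, 266]), ([324.2, 184.6], [318, 183, 13, 4, 43]), ([50.0, 218.2], [47, 193, 7, 51, 64]), ([573.7, 264.1], [568, 262, 13, 5, 35]), ([43.0, 288.4], [42, 279, 3, 20, 26]), ([39.0, 327.8], [37, 309, 5, 38, 55]), ([431.1, 330.1], [427, 322, 9, 17, 106]), ([402.9, 340.1], [390, 338, 28, 6, 38]), ([32.5, 393.0], [28, 353, 10, 81, 122]), ([586.1, 360.1], [577, 358, 19, 5, 36]), ([569.1, 366.1], [566, 363, 7, 6, 16]), ([542.5, 371.0], [527, 365, 35, 13, 136]), ([25.8, 459.6], [24, 441, 5, 39, 58])]
```

View pics/topz.png

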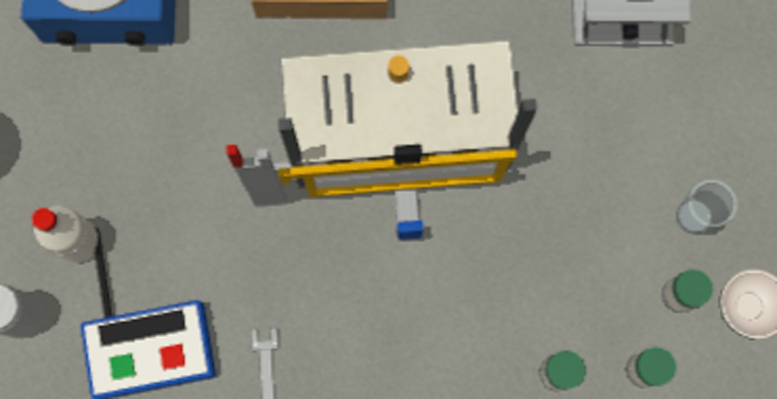

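```bash
python3 - <<'E'
from m import *
V=[((399,285.7),(286.4,195.2)),((442,284),(255.8,175)),((459.5,246.9),(215.1,184.7))]
for a,b in V: print('vessel',at_z('top',a,68).round(1),at_z('scene',b,63).round(1),tri([('top',a),('scene',b)]).round(1))
for n,a,b in [('green',(187.7,284.1),(467.7,334.9)),('red',(211.9,279.3),(439.9,320.4))]:
    print(n,at_z('top',a,41).round(1),at_z('scene',b,41).round(1))
red=(at_z('top',(240.2,180.9),262)+at_z('scene',(348.4,309.1),262))/2
print('redtooth',at_z('top',(240.2,180.9),262),at_z('scene',(348.4,309.1),262))
h=at_z('top',(325,217.6),70);t=at_z('top',(324.3,181.3),194)
rl,rr=at_z('top',(264.3,137.6),130),at_z('top',(372.4,130),130)
pl,pr=at_z('top',(266.5,168),270),at_z('top',(381.4,159),270)
print('h',h,'tab',t,'roof',rl,rr,'post',pl,pr)
for a,b in ((rr,rl),(pr,pl),(t,red)): d=b-a; print(np.degrees(np.arctan2(-d[0],d[1])),np.linalg.norm(d[:2]))
W=[(red,(-11,215)),(h,(-80,0)),(t,(-8,0)),(rl,(None,157)),(rr,(None,-157)),(pl,(None,148)),(pr,(None,-148))]
def f(p):
    c,s=np.cos(p[2]),np.sin(p[2]);o=[]
    for w,l in W:
        d=w[:2]-p[:2];x=c*d[0]+s*d[1];y=-s*d[0]+c*d[1]
        if l[0] is not None:o.append(x-l[0])
        o.append(y-l[1])
    return o
q=least_squares(f,[600,0,0],loss='soft_l1',f_scale=3);print(q.x,np.degrees(q.x[2]),np.round(q.fun,1))
E
```

```text
vessel [ 400.6 -244.6   68. ] [ 402.8 -247.8   63. ] [ 401.8 -246.8   62.5]
vessel [ 405.5 -369.2   68. ] [ 407.5 -373.1   63. ] [ 406.7 -371.9   62.8]
vessel [ 513.8 -425.7   68. ] [ 516.8 -429.9   63. ] [ 515.7 -428.9   62.3]
green [407.1 365.9  41. ] [412.  364.3  41. ]
red [421.1 296.6  41. ] [424.8 295.7  41. ]
redtooth [650.6935468  186.73899245 262.        ] [654.95166104 187.61295832 262.        ]
h [599.56284007 -32.32261638  70.        ] tab [671.76139032 -27.03123069 194.        ] roof [820.54260765 143.19820204 130.        ] [ 846.35005327 -168.58049255  130.        ] post [682.27031384 120.49789631 270.        ] [ 707.99657483 -170.16239918  270.        ]
4.731864163764135 312.84497542138473
5.058052596424059 291.7965864690246
5.0525765273420795 215.04279751591494
[ 6.80005772e+02 -2.58111316e+01  8.06422856e-02] 4.620462615186784 [ 1.1 -0.5 -0.7 -0.  -0.3 -0.6  0.1  1.3 -2.3  1.9]
```

Call:
drive_tool([
  {"linear": [0, 0, 0], "turn": 0.039},
  {"linear": [0, 0, 0], "turn": 0.039},
  {"linear": [0.13, -0.115, -0.012], "turn": 0},
  {"linear": [0.13, -0.115, -0.012], "turn": 0},
  {"linear": [0.13, -0.115, -0.012], "turn": 0},
  {"linear": [0.13, -0.115, -0.012], "turn": 0},
  {"linear": [0.13, -0.115, -0.012], "turn": 0},
  {"linear": [0.13, -0.115, -0.012], "turn": 0},
  {"linear": [0.13, -0.115, -0.012], "turn": 0},
  {"linear": [0.13, -0.115, -0.012], "turn": 0},
], claw=-1, newtons=50)

```text
t: 2.25
eef_pos: [458.3, -194.9, 274.4]
tcp_rot: [0.0, 0.999, 0.041, 0.0]
force: [-0.2, -0.5, 0.1]
grip_width: 85.4
grasp_force: 0.0
```

Call:
drive_tool([
  {"linear": [0.12, -0.1, -0.01], "turn": 0},
  {"linear": [0.12, -0.1, -0.01], "turn": 0},
  {"linear": [0.12, -0.1, -0.01], "turn": 0},
  {"linear": [0.12, -0.1, -0.01], "turn": 0},
  {"linear": [0.1, -0.1, -0.01], "turn": 0},
  {"linear": [0, 0, 0], "turn": 0},
  {"linear": [0, 0, 0], "turn": 0},
  {"linear": [0, 0, 0], "turn": 0},
  {"linear": [0, 0, 0], "turn": 0},
  {"linear": [0, 0, 0], "turn": 0},
])

```text
t: 3.5
eef_pos: [618.0, -32.9, 289.3]
tcp_rot: [0.0, 0.999, 0.041, 0.0]
force: [-0.3, -0.2, 0.1]
grip_width: 85.3
grasp_force: 0.0
```

```bash
python3 - <<'E'
from m import *
s=st();k=r.calibration('wrist');print(k, rot(k['orientation']))
im=r.get_image('wrist');cv2.imwrite('pics/w1.png',im)
for n in ['guard_tab','tray_grip']:
    print(n,[(np.round(o['position']),round(o['p'],2)) for o in r.look_for('wrist',n)[:6]])
print(proj('wrist',(672,-26.7,194)),proj('wrist',(600,-32,70)))
E
```

```text
t 3.5 pos [618.  -32.9 289.3] x [0.997 0.082 0.   ] y [ 0.082 -0.997  0.   ] F [-0.3 -0.2  0.1] w 85.3 g 0.0
{'fx': 340.7425775136676, 'fy': 340.7425775136676, 'cx': 315.32432545596316, 'cy': 242.7517344037931, 'eye': array([689.06149163, -27.23864972, 418.31245203]), 'orientation': array([ 0.72807942, -0.10534891,  0.09678621, -0.67039868])} [[ 8.23960837e-02  9.55814327e-01  2.82187630e-01]
 [-9.96599612e-01  7.89344372e-02  2.36340589e-02]
 [ 3.15450362e-04 -2.83175436e-01  9.59068075e-01]]
guard_tab [(array([304., 162.]), 0.61)]
tray_grip [(array([308., 197.]), 0.6)]
[312.79128231 169.79758178] [313.0891285  230.45450808]
```

View pics/w1.png

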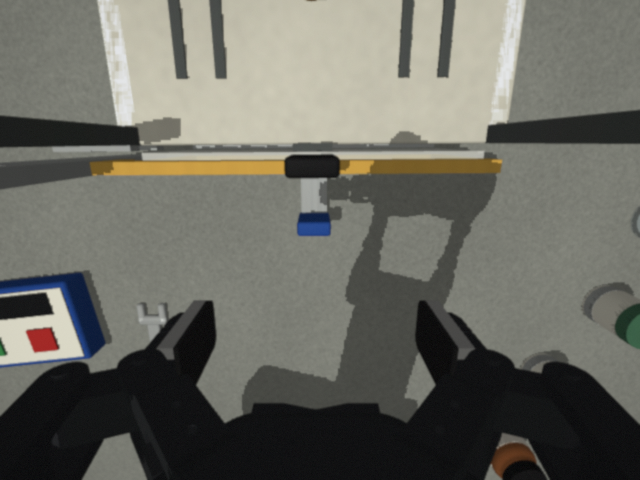

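Call:
drive_tool([
  {"linear": [0.094, -0.004, 0], "turn": 0},
  {"linear": [0.094, -0.004, 0], "turn": 0},
  {"linear": [0, 0, 0.1], "turn": 0},
  {"linear": [0, 0, 0.1], "turn": 0},
  {"linear": [0, 0, 0.1], "turn": 0},
  {"linear": [0, 0, 0.06], "turn": 0},
  {"linear": [0, 0, 0.04], "turn": 0},
  {"linear": [0, 0, 0], "turn": 0},
  {"linear": [0, 0, 0], "turn": 0},
  {"linear": [0, 0, 0], "turn": 0},
])

```text
t: 4.9
eef_pos: [674.6, -25.3, 170.2]
tcp_rot: [0.0, 0.999, 0.041, 0.001]
force: [0.0, 0.8, 0.2]
grip_width: 85.3
grasp_force: 0.0
```

Call:
drive_tool([
  {"linear": [0, 0, 0], "turn": 0},
  {"linear": [0, 0, 0], "turn": 0},
  {"linear": [0, 0, 0], "turn": 0},
  {"linear": [0, 0, 0], "turn": 0},
  {"linear": [0, 0, 0], "turn": 0},
  {"linear": [0, 0, 0], "turn": 0},
  {"linear": [0, 0, 0], "turn": 0},
  {"linear": [0, 0, 0], "turn": 0},
  {"linear": [0, 0, 0], "turn": 0},
  {"linear": [0, 0, 0], "turn": 0},
], claw=1, newtons=50)

```text
t: 6.15
eef_pos: [674.3, -25.3, 169.4]
tcp_rot: [0.0, 0.999, 0.041, 0.0]
force: [0.0, -0.5, 4.6]
grip_width: 35.4
grasp_force: 51.6
```

```bash
python3 -c "
from m import *
st();cv2.imwrite('pics/s2.png',cv2.resize(r.get_image('scene')[180:400,150:400],None,fx=2.4,fy=2.4))"
```

```text
t 6.15 pos [674.3 -25.3 169.4] x [0.997 0.083 0.   ] y [ 0.083 -0.997  0.   ] F [ 0.  -0.5  4.6] w 35.4 g 51.6
```

View pics/s2.png

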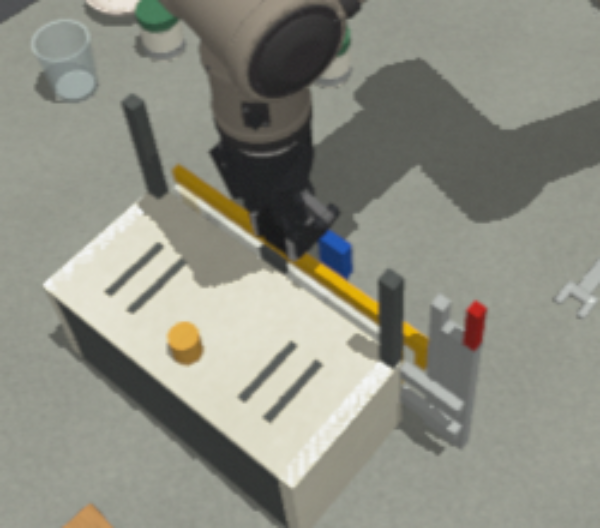

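The gripper holds the tab (width 35.4). Lifting 139 mm.

Call:
drive_tool([
  {"linear": [0, 0, -0.04], "turn": 0},
  {"linear": [0, 0, -0.06], "turn": 0},
  {"linear": [0, 0, -0.06], "turn": 0},
  {"linear": [0, 0, -0.06], "turn": 0},
  {"linear": [0, 0, -0.06], "turn": 0},
  {"linear": [0, 0, -0.06], "turn": 0},
  {"linear": [0, 0, -0.06], "turn": 0},
  {"linear": [0, 0, -0.04], "turn": 0},
  {"linear": [0, 0, -0.023], "turn": 0},
  {"linear": [0, 0, 0], "turn": 0},
])

```text
t: 7.45
eef_pos: [674.1, -25.2, 307.9]
tcp_rot: [-0.0, 0.999, 0.041, -0.0]
force: [1.4, -0.1, -3.0]
grip_width: 34.7
grasp_force: 51.1
```

Call:
drive_tool([
  {"linear": [0, -0.02, 0], "turn": 0},
  {"linear": [0, -0.02, 0], "turn": 0},
  {"linear": [0, -0.02, 0], "turn": 0},
  {"linear": [0, -0.02, 0], "turn": 0},
  {"linear": [0, -0.015, 0], "turn": 0},
  {"linear": [0, -0.01, 0], "turn": 0},
  {"linear": [0, -0.008, 0], "turn": 0},
  {"linear": [0, 0, 0], "turn": 0},
  {"linear": [0, 0, 0], "turn": 0},
  {"linear": [0, 0, 0], "turn": 0},
])

```text
t: 8.7
eef_pos: [671.3, 8.1, 308.0]
tcp_rot: [0.0, 0.999, 0.041, -0.0]
force: [-1.3, -2.9, -4.4]
grip_width: 35.7
grasp_force: 51.1
```

```bash
python3 -c "
from m import *
st();cv2.imwrite('pics/s3.png',cv2.resize(r.get_image('scene')[180:400,150:400],None,fx=2.4,fy=2.4))"
```

```text
t 8.7 pos [671.3   8.1 308. ] x [ 0.997  0.082 -0.   ] y [ 0.082 -0.997  0.   ] F [-1.3 -2.9 -4.4] w 35.7 g 51.1
```

View pics/s3.png

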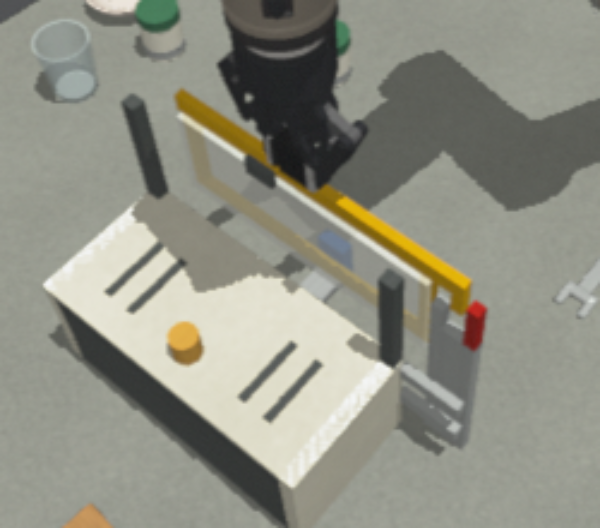

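The guard is up and the lug is over the notch. Lowering it in.

Call:
drive_tool([
  {"linear": [0, 0, 0.02], "turn": 0},
  {"linear": [0, 0, 0.02], "turn": 0},
  {"linear": [0, 0, 0.02], "turn": 0},
  {"linear": [0, 0, 0.02], "turn": 0},
  {"linear": [0, 0, 0.015], "turn": 0},
  {"linear": [0, 0, 0.01], "turn": 0},
  {"linear": [0, 0, 0.006], "turn": 0},
  {"linear": [0, 0, 0], "turn": 0},
  {"linear": [0, 0, 0], "turn": 0},
  {"linear": [0, 0, 0], "turn": 0},
])

```text
t: 10.0
eef_pos: [671.3, 8.2, 274.6]
tcp_rot: [0.0, 0.999, 0.041, 0.0]
force: [-1.6, -5.5, -2.5]
grip_width: 35.4
grasp_force: 51.2
```

Call:
drive_tool([
  {"linear": [0, 0, 0.003], "turn": 0},
  {"linear": [0, 0, 0.003], "turn": 0},
  {"linear": [0, 0, 0], "turn": 0},
  {"linear": [0, 0, 0], "turn": 0},
  {"linear": [0, 0, 0], "turn": 0},
  {"linear": [0, 0, 0], "turn": 0},
  {"linear": [0, 0, 0], "turn": 0},
  {"linear": [0, 0, 0], "turn": 0},
  {"linear": [0, 0, 0], "turn": 0},
  {"linear": [0, 0, 0], "turn": 0},
])

```text
t: 11.25
eef_pos: [671.4, 8.1, 274.4]
tcp_rot: [0.0, 0.999, 0.041, 0.001]
force: [-3.2, -5.9, 4.0]
grip_width: 35.2
grasp_force: 52.2
```

Call:
drive_tool([
  {"linear": [0, 0, 0], "turn": 0},
  {"linear": [0, 0, 0], "turn": 0},
  {"linear": [0, 0, 0], "turn": 0},
  {"linear": [0, 0, 0], "turn": 0},
  {"linear": [0, 0, 0], "turn": 0},
  {"linear": [0, 0, -0.1], "turn": 0},
  {"linear": [0, 0, -0.1], "turn": 0},
  {"linear": [-0.13, 0.05, 0], "turn": 0},
  {"linear": [-0.13, 0.05, 0], "turn": 0},
  {"linear": [-0.1, 0, 0], "turn": 0},
], claw=-1)

```text
t: 12.5
eef_pos: [564.9, -31.3, 333.0]
tcp_rot: [0.0, 0.999, 0.041, 0.0]
force: [0.2, 0.5, -0.1]
grip_width: 85.0
grasp_force: 0.0
```

```bash
python3 -c "
from m import *
st();cv2.imwrite('pics/s4.png',cv2.resize(r.get_image('scene')[180:400,150:400],None,fx=2.4,fy=2.4));w=r.get_image('wrist');cv2.imwrite('pics/w4.png',w)
print(blobs(w,(105,120,60),(122,255,255)),proj('wrist',(600,-32,70)))
print([(o['position'],o['p']) for o in r.look_for('wrist','tray_grip')])"
```

```text
t 12.5 pos [564.9 -31.3 333. ] x [0.997 0.081 0.   ] y [ 0.081 -0.997  0.   ] F [ 0.2  0.5 -0.1] w 85.0 g 0.0
[([319.7, 170.2], [305, 163, 30, 16, 440]), ([81.3, 257.0], [0, 224, 120, 91, 2275])] [318.84144984 174.92790755]
[([259.7, 76.6], 0.74), ([317.5, 146.6], 0.68)]
```

View pics/s4.png

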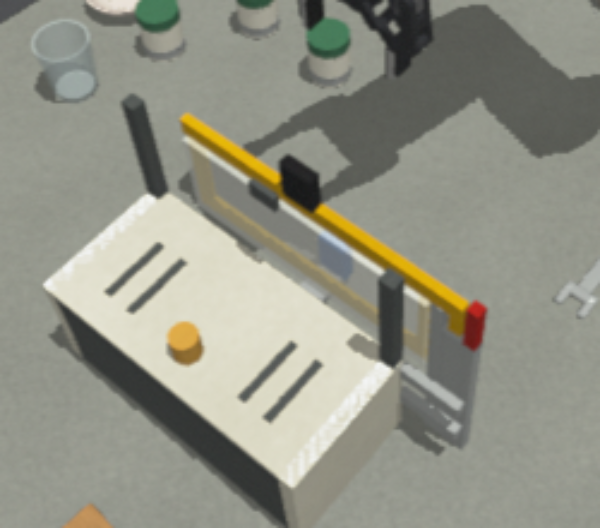

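The guard hangs in the notch, with the lug between the teeth. Next is the tray handle.

Call:
drive_tool([
  {"linear": [0.062, 0.005, 0.05], "turn": 0},
  {"linear": [0.062, 0.005, 0.05], "turn": 0},
  {"linear": [0, 0, 0.15], "turn": 0},
  {"linear": [0, 0, 0.15], "turn": 0},
  {"linear": [0, 0, 0.15], "turn": 0},
  {"linear": [0, 0, 0.15], "turn": 0},
  {"linear": [0, 0, 0.12], "turn": 0},
  {"linear": [0, 0, 0.08], "turn": 0},
  {"linear": [0, 0, 0.06], "turn": 0},
  {"linear": [0, 0, 0], "turn": 0},
])

```text
t: 13.9
eef_pos: [603.3, -30.0, 43.4]
tcp_rot: [-0.0, 0.999, 0.041, -0.001]
force: [-0.1, 0.4, 0.4]
grip_width: 85.5
grasp_force: 0.0
```

Call:
drive_tool([
  {"linear": [0, 0, 0], "turn": 0},
  {"linear": [0, 0, 0], "turn": 0},
  {"linear": [0, 0, 0], "turn": 0},
  {"linear": [0, 0, 0], "turn": 0},
  {"linear": [0, 0, 0], "turn": 0},
  {"linear": [0, 0, 0], "turn": 0},
  {"linear": [0, 0, 0], "turn": 0},
  {"linear": [0, 0, 0], "turn": 0},
  {"linear": [0, 0, 0], "turn": 0},
  {"linear": [0, 0, 0], "turn": 0},
], claw=1, newtons=40)

```text
t: 15.15
eef_pos: [604.7, -32.0, 46.4]
tcp_rot: [0.001, 0.999, 0.042, 0.002]
force: [0.8, -7.2, 2.8]
grip_width: 35.4
grasp_force: 43.8
```

Call:
drive_tool([
  {"linear": [-0.03, 0.004, 0], "turn": 0},
  {"linear": [-0.06, 0, 0], "turn": 0},
  {"linear": [-0.07, 0, 0], "turn": 0},
  {"linear": [-0.08, 0, 0], "turn": 0},
  {"linear": [-0.08, 0, 0], "turn": 0},
  {"linear": [-0.07, 0, 0], "turn": 0},
  {"linear": [-0.06, 0, 0], "turn": 0},
  {"linear": [-0.03, 0, 0], "turn": 0},
  {"linear": [-0.015, 0, 0], "turn": 0},
  {"linear": [0, 0, 0], "turn": 0},
])

```text
t: 16.4
eef_pos: [456.6, -45.0, 46.4]
tcp_rot: [0.001, 0.999, 0.042, 0.002]
force: [-0.9, -7.6, 8.5]
grip_width: 35.4
grasp_force: 44.4
```

Call:
drive_tool([
  {"linear": [-0.006, 0, 0], "turn": 0},
  {"linear": [0, 0, 0], "turn": 0},
  {"linear": [0, 0, 0], "turn": 0},
  {"linear": [0, 0, 0], "turn": 0},
  {"linear": [0, 0, 0], "turn": 0},
  {"linear": [0, 0, 0], "turn": 0},
  {"linear": [0, 0, 0], "turn": 0},
  {"linear": [0, 0, 0], "turn": 0},
  {"linear": [0, 0, 0], "turn": 0},
  {"linear": [0, 0, 0], "turn": 0},
])

```text
t: 17.65
eef_pos: [455.5, -45.1, 46.4]
tcp_rot: [0.001, 0.999, 0.042, 0.002]
force: [2.0, -6.7, 7.1]
grip_width: 35.2
grasp_force: 44.2
```

Call:
drive_tool([
  {"linear": [0, 0, 0], "turn": 0},
  {"linear": [0, 0, 0], "turn": 0},
  {"linear": [0, 0, 0], "turn": 0},
  {"linear": [0, 0, 0], "turn": 0},
  {"linear": [0, 0, 0], "turn": 0},
  {"linear": [0, 0, -0.1], "turn": 0},
  {"linear": [0, 0, -0.15], "turn": 0},
  {"linear": [0, 0, -0.15], "turn": 0},
  {"linear": [0, 0, -0.15], "turn": 0},
  {"linear": [0, 0, -0.1], "turn": 0},
], claw=-1)

```text
t: 18.9
eef_pos: [454.1, -43.9, 242.0]
tcp_rot: [0.0, 0.999, 0.041, 0.001]
force: [-0.2, 0.2, -1.3]
grip_width: 85.5
grasp_force: 0.0
```

```bash
python3 -c "
from m import *
s=st();t=r.get_image('top');c=r.get_image('scene')
cv2.imwrite('pics/t5.png',cv2.resize(t[110:310,220:520],None,fx=2.5,fy=2.5))
for n,i,z in(('top',t,68),('scene',c,63)): print([(at_z(n,b[0],z).round(1),b[1][4]) for b in blobs(i,(60,80,30),(90,255,255))])
"
```

```text
t 18.9 pos [454.1 -43.9 242. ] x [0.997 0.083 0.002] y [ 0.083 -0.997  0.001] F [-0.2  0.2 -1.3] w 85.5 g 0.0
[(array([ 513.8, -425.7,   68. ]), 243), (array([469.2, 673.4,  68. ]), 259), (array([ 400.6, -244.6,   68. ]), 254), (array([ 405.5, -369.2,   68. ]), 249), (array([405.2, 358.6,  68. ]), 109)]
[(array([ 407.5, -373.1,   63. ]), 198), (array([ 516.8, -429.9,   63. ]), 205), (array([ 403.3, -247.7,   63. ]), 216), (array([425.3, 366. ,  63. ]), 154), (array([466.7, 670.1,  63. ]), 684)]
```

View pics/t5.png

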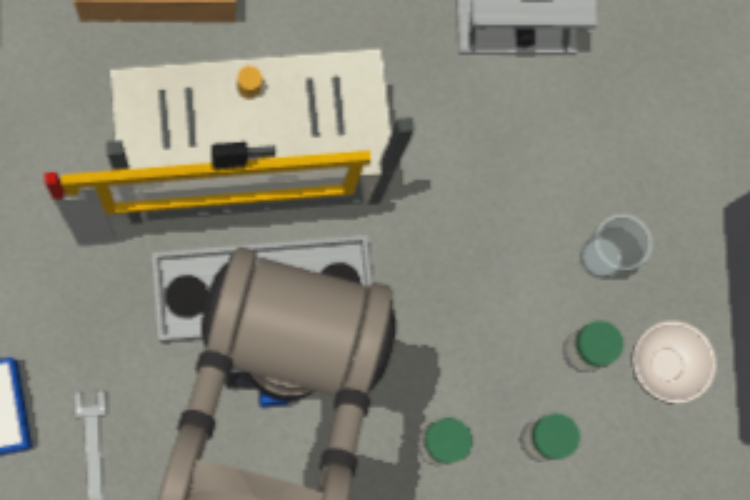

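The tray is out with its discs visible. The vessels are at about (402,-246), (407,-371) and (515,-428). Picking the nearest first.

Call:
drive_tool([
  {"linear": [-0.046, 0.132, 0], "turn": 0},
  {"linear": [-0.046, 0.132, 0], "turn": 0},
  {"linear": [-0.046, 0.132, 0], "turn": 0},
  {"linear": [-0.046, 0.132, 0], "turn": 0},
  {"linear": [-0.046, 0.132, 0], "turn": 0},
  {"linear": [0, 0, 0.15], "turn": 0},
  {"linear": [0, 0, 0.15], "turn": 0},
  {"linear": [0, 0, 0.15], "turn": 0},
  {"linear": [0, 0, 0.12], "turn": 0},
  {"linear": [0, 0, 0.083], "turn": 0},
])

```text
t: 20.25
eef_pos: [400.2, -245.8, 41.4]
tcp_rot: [-0.001, 0.999, 0.041, -0.001]
force: [0.5, -0.3, 0.9]
grip_width: 85.7
grasp_force: 0.0
```

Call:
drive_tool([
  {"linear": [0, 0, 0], "turn": 0},
  {"linear": [0, 0, 0], "turn": 0},
  {"linear": [0, 0, 0], "turn": 0},
  {"linear": [0, 0, 0], "turn": 0},
  {"linear": [0, 0, 0], "turn": 0},
  {"linear": [0, 0, 0], "turn": 0},
  {"linear": [0, 0, 0], "turn": 0},
  {"linear": [0, 0, 0], "turn": 0},
  {"linear": [0, 0, 0], "turn": 0},
  {"linear": [0, 0, 0], "turn": 0},
], claw=1, newtons=40)

```text
t: 21.5
eef_pos: [401.7, -247.1, 44.5]
tcp_rot: [0.0, 0.999, 0.041, 0.0]
force: [-0.2, 1.3, 6.1]
grip_width: 51.6
grasp_force: 42.1
```

Call:
drive_tool([
  {"linear": [0, 0, -0.1], "turn": 0},
  {"linear": [0, 0, -0.16], "turn": 0},
  {"linear": [0, 0, -0.16], "turn": 0},
  {"linear": [0.097, -0.139, 0], "turn": 0},
  {"linear": [0.097, -0.139, 0], "turn": 0},
  {"linear": [0.097, -0.139, 0], "turn": 0},
  {"linear": [0.097, -0.139, 0], "turn": 0},
  {"linear": [0.097, -0.139, 0], "turn": 0},
  {"linear": [0.097, -0.139, 0], "turn": 0},
  {"linear": [0.095, -0.138, 0], "turn": 0},
])

```text
t: 22.75
eef_pos: [580.1, 62.0, 169.4]
tcp_rot: [0.0, 0.999, 0.041, -0.0]
force: [0.1, -0.8, -1.8]
grip_width: 51.2
grasp_force: 42.7
```

Call:
drive_tool([
  {"linear": [0, 0, 0], "turn": 0},
  {"linear": [0, 0, 0.06], "turn": 0},
  {"linear": [0, 0, 0.08], "turn": 0},
  {"linear": [0, 0, 0.08], "turn": 0},
  {"linear": [0, 0, 0.06], "turn": 0},
  {"linear": [0, 0, 0.04], "turn": 0},
  {"linear": [0, 0, 0.02], "turn": 0},
  {"linear": [0, 0, 0.01], "turn": 0},
  {"linear": [0, 0, 0], "turn": 0},
  {"linear": [0, 0, 0], "turn": 0},
])

```text
t: 24.0
eef_pos: [580.1, 60.5, 65.5]
tcp_rot: [0.0, 0.999, 0.041, 0.0]
force: [0.2, 0.4, -1.6]
grip_width: 51.3
grasp_force: 42.8
```

Call:
drive_tool([
  {"linear": [0, 0, 0.006], "turn": 0},
  {"linear": [0, 0, 0.005], "turn": 0},
  {"linear": [0, 0, 0.003], "turn": 0},
  {"linear": [0, 0, 0], "turn": 0},
  {"linear": [0, 0, 0], "turn": 0},
  {"linear": [0, 0, 0], "turn": 0},
  {"linear": [0, 0, 0], "turn": 0},
  {"linear": [0, 0, 0], "turn": 0},
  {"linear": [0, 0, 0], "turn": 0},
  {"linear": [0, 0, 0], "turn": 0},
])

```text
t: 25.25
eef_pos: [579.8, 60.5, 60.8]
tcp_rot: [0.0, 0.999, 0.041, -0.0]
force: [-0.2, -0.3, -1.6]
grip_width: 51.3
grasp_force: 42.8
```

Call:
drive_tool([
  {"linear": [0, 0, 0.003], "turn": 0},
  {"linear": [0, 0, 0], "turn": 0},
  {"linear": [0, 0, 0], "turn": 0},
  {"linear": [0, 0, 0], "turn": 0},
  {"linear": [0, 0, 0], "turn": 0},
  {"linear": [0, 0, 0], "turn": 0},
  {"linear": [0, 0, 0], "turn": 0},
  {"linear": [0, 0, 0], "turn": 0},
  {"linear": [0, 0, 0], "turn": 0},
  {"linear": [0, 0, 0], "turn": 0},
])

```text
t: 26.5
eef_pos: [580.0, 60.5, 60.5]
tcp_rot: [0.0, 0.999, 0.041, 0.0]
force: [-3.0, 0.4, 6.6]
grip_width: 51.1
grasp_force: 43.3
```

Call:
drive_tool([
  {"linear": [0, 0, 0], "turn": 0},
  {"linear": [0, 0, 0], "turn": 0},
  {"linear": [0, 0, 0], "turn": 0},
  {"linear": [0, 0, 0], "turn": 0},
  {"linear": [0, 0, 0], "turn": 0},
  {"linear": [0, 0, 0], "turn": 0},
  {"linear": [0, 0, -0.06], "turn": 0},
  {"linear": [0, 0, -0.12], "turn": 0},
  {"linear": [0, 0, -0.15], "turn": 0},
  {"linear": [0, 0, -0.1], "turn": 0},
], claw=-1)

```text
t: 27.75
eef_pos: [580.3, 60.5, 191.1]
tcp_rot: [0.0, 0.999, 0.041, 0.001]
force: [-0.1, 0.2, -0.8]
grip_width: 85.1
grasp_force: 0.0
```

```bash
cat > v.py <<'E'
from m import *
s=st();t=r.get_image('top');c=r.get_image('scene')
for n,i,z in(('top',t,68),('scene',c,63),('scene-tray',c,79)): print(n,[(at_z(n[:5] if n!='top' else n,b[0],z).round(1)[:2],b[1][4]) for b in blobs(i,(60,80,30),(90,255,255))])
E
python3 v.py
```

```text
t 27.75 pos [580.3  60.5 191.1] x [0.997 0.083 0.002] y [ 0.083 -0.997  0.   ] F [-0.1  0.2 -0.8] w 85.1 g 0.0
top [(array([579.3,  60.6]), 185), (array([ 513.8, -425.7]), 243), (array([469.2, 673.4]), 259), (array([ 405.2, -369.2]), 250), (array([405.2, 358.6]), 109)]
scene [(array([ 407.5, -373.1]), 197), (array([ 516.8, -429.9]), 207), (array([555.8,  48.3]), 77), (array([425.3, 366. ]), 154), (array([467., 670.]), 688)]
scene-tray [(array([ 417.5, -359.8]), 197), (array([ 525. , -415.6]), 207), (array([563.4,  54.7]), 77), (array([435. , 367.1]), 154), (array([476. , 666.1]), 688)]
```

Call:
drive_tool([
  {"linear": [-0.0695, 0.1387, 0], "turn": 0},
  {"linear": [-0.0695, 0.1387, 0], "turn": 0},
  {"linear": [-0.0695, 0.1387, 0], "turn": 0},
  {"linear": [-0.0695, 0.1387, 0], "turn": 0},
  {"linear": [-0.0695, 0.1387, 0], "turn": 0},
  {"linear": [-0.0695, 0.1387, 0], "turn": 0},
  {"linear": [-0.0695, 0.1387, 0], "turn": 0},
  {"linear": [-0.0695, 0.1387, 0], "turn": 0},
  {"linear": [-0.0695, 0.1387, 0], "turn": 0},
  {"linear": [-0.0695, 0.1387, 0], "turn": 0},
])

```text
t: 29.1
eef_pos: [405.3, -372.4, 187.8]
tcp_rot: [-0.001, 0.999, 0.041, -0.0]
force: [0.2, -0.4, -0.8]
grip_width: 85.7
grasp_force: 0.0
```

```bash
python3 v.py
```

```text
t 29.1 pos [ 405.3 -372.4  187.8] x [ 0.997  0.083 -0.001] y [ 0.083 -0.997 -0.001] F [ 0.2 -0.4 -0.8] w 85.7 g 0.0
top [(array([582. ,  61.3]), 244), (array([ 513.8, -425.7]), 241), (array([469.2, 673.4]), 257), (array([405.2, 358.3]), 108)]
scene [(array([ 407.6, -372.6]), 195), (array([ 516.3, -430. ]), 210), (array([555.8,  48.3]), 77), (array([425.3, 366. ]), 154), (array([466.7, 670.1]), 688)]
scene-tray [(array([ 417.6, -359.3]), 195), (array([ 524.6, -415.7]), 210), (array([563.4,  54.7]), 77), (array([435. , 367.1]), 154), (array([475.7, 666.2]), 688)]
```

Call:
drive_tool([
  {"linear": [0.004, 0, 0.1], "turn": 0},
  {"linear": [0, 0, 0.12], "turn": 0},
  {"linear": [0, 0, 0.1], "turn": 0},
  {"linear": [0, 0, 0.1], "turn": 0},
  {"linear": [0, 0, 0.05], "turn": 0},
  {"linear": [0, 0, 0.01], "turn": 0},
  {"linear": [0, 0, 0], "turn": 0},
  {"linear": [0, 0, 0], "turn": 0},
  {"linear": [0, 0, 0], "turn": 0},
  {"linear": [0, 0, 0], "turn": 0},
])

```text
t: 30.45
eef_pos: [407.7, -371.5, 45.3]
tcp_rot: [0.0, 0.999, 0.041, 0.0]
force: [0.0, 0.1, 0.5]
grip_width: 85.6
grasp_force: 0.0
```

Call:
drive_tool([
  {"linear": [0, 0, 0], "turn": 0},
  {"linear": [0, 0, 0], "turn": 0},
  {"linear": [0, 0, 0], "turn": 0},
  {"linear": [0, 0, 0], "turn": 0},
  {"linear": [0, 0, 0], "turn": 0},
  {"linear": [0, 0, 0], "turn": 0},
  {"linear": [0, 0, 0], "turn": 0},
  {"linear": [0, 0, 0], "turn": 0},
  {"linear": [0, 0, 0], "turn": 0},
  {"linear": [0, 0, 0], "turn": 0},
], claw=1)

```text
t: 31.7
eef_pos: [407.5, -371.0, 45.1]
tcp_rot: [-0.0, 0.999, 0.041, -0.0]
force: [-0.6, 2.4, 5.5]
grip_width: 51.3
grasp_force: 41.5
```

Call:
drive_tool([
  {"linear": [0, 0, -0.1], "turn": 0},
  {"linear": [0, 0, -0.16], "turn": 0},
  {"linear": [0, 0, -0.16], "turn": 0},
  {"linear": [0.099, -0.1535, 0], "turn": 0},
  {"linear": [0.099, -0.1535, 0], "turn": 0},
  {"linear": [0.099, -0.1535, 0], "turn": 0},
  {"linear": [0.099, -0.1535, 0], "turn": 0},
  {"linear": [0.099, -0.1535, 0], "turn": 0},
  {"linear": [0.099, -0.1535, 0], "turn": 0},
  {"linear": [0.098, -0.1535, 0], "turn": 0},
])

```text
t: 32.95
eef_pos: [588.2, -31.3, 170.0]
tcp_rot: [0.0, 0.999, 0.041, -0.001]
force: [0.4, -0.9, -3.1]
grip_width: 50.8
grasp_force: 43.5
```

Call:
drive_tool([
  {"linear": [0, 0, 0], "turn": 0},
  {"linear": [0, 0, 0.06], "turn": 0},
  {"linear": [0, 0, 0.08], "turn": 0},
  {"linear": [0, 0, 0.08], "turn": 0},
  {"linear": [0, 0, 0.06], "turn": 0},
  {"linear": [0, 0, 0.04], "turn": 0},
  {"linear": [0, 0, 0.02], "turn": 0},
  {"linear": [0, 0, 0.015], "turn": 0},
  {"linear": [0, 0, 0.006], "turn": 0},
  {"linear": [0, 0, 0], "turn": 0},
])

```text
t: 34.2
eef_pos: [588.0, -32.9, 62.9]
tcp_rot: [0.0, 0.999, 0.041, 0.0]
force: [0.6, -0.2, -3.0]
grip_width: 51.0
grasp_force: 43.5
```

Call:
drive_tool([
  {"linear": [0, 0, 0.004], "turn": 0},
  {"linear": [0, 0, 0.003], "turn": 0},
  {"linear": [0, 0, 0.002], "turn": 0},
  {"linear": [0, 0, 0], "turn": 0},
  {"linear": [0, 0, 0], "turn": 0},
  {"linear": [0, 0, 0], "turn": 0},
  {"linear": [0, 0, 0], "turn": 0},
  {"linear": [0, 0, 0], "turn": 0},
  {"linear": [0, 0, 0], "turn": 0},
  {"linear": [0, 0, 0], "turn": 0},
])

```text
t: 35.45
eef_pos: [588.2, -32.9, 61.1]
tcp_rot: [0.0, 0.999, 0.041, 0.001]
force: [-1.9, 0.8, 5.6]
grip_width: 51.3
grasp_force: 44.2
```

Touched down. Release and rise.

Call:
drive_tool([
  {"linear": [0, 0, 0], "turn": 0},
  {"linear": [0, 0, 0], "turn": 0},
  {"linear": [0, 0, 0], "turn": 0},
  {"linear": [0, 0, 0], "turn": 0},
  {"linear": [0, 0, 0], "turn": 0},
  {"linear": [0, 0, 0], "turn": 0},
  {"linear": [0, 0, -0.06], "turn": 0},
  {"linear": [0, 0, -0.12], "turn": 0},
  {"linear": [0, 0, -0.15], "turn": 0},
  {"linear": [0, 0, -0.1], "turn": 0},
], claw=-1)

```text
t: 36.7
eef_pos: [588.3, -33.0, 191.1]
tcp_rot: [0.0, 0.999, 0.041, 0.001]
force: [1.1, -0.8, -0.1]
grip_width: 85.4
grasp_force: 0.0
```

```bash
python3 v.py
```

```text
t 36.7 pos [588.3 -33.  191.1] x [0.997 0.083 0.002] y [ 0.083 -0.997  0.001] F [ 1.1 -0.8 -0.1] w 85.4 g 0.0
top [(array([590.4, -35. ]), 166), (array([588.5,  79.7]), 35), (array([469.2, 673.4]), 259), (array([405.2, 358.6]), 108), (array([ 411.8, -400.6]), 99)]
scene [(array([ 430.4, -385. ]), 52), (array([563.7, -48.5]), 85), (array([555.9,  48.7]), 76), (array([425.3, 366. ]), 154), (array([467., 670.]), 687)]
scene-tray [(array([ 440. , -371.5]), 52), (array([571.1, -40.5]), 85), (array([563.4,  55. ]), 76), (array([435. , 367.1]), 154), (array([476. , 666.1]), 687)]
```

Call:
drive_tool([
  {"linear": [-0.06, 0.14, -0.02], "turn": 0},
  {"linear": [-0.06, 0.14, -0.02], "turn": 0},
  {"linear": [-0.06, 0.14, -0.02], "turn": 0},
  {"linear": [-0.06, 0.14, -0.02], "turn": 0},
  {"linear": [0, 0, 0], "turn": 0},
  {"linear": [0, 0, 0], "turn": 0},
  {"linear": [0, 0, 0], "turn": 0},
  {"linear": [0, 0, 0], "turn": 0},
  {"linear": [0, 0, 0], "turn": 0},
  {"linear": [0, 0, 0], "turn": 0},
])

```text
t: 38.05
eef_pos: [530.1, -206.0, 212.9]
tcp_rot: [0.0, 0.999, 0.042, 0.0]
force: [-0.8, 0.3, 0.5]
grip_width: 85.2
grasp_force: 0.0
```

```bash
python3 v.py; python3 -c "
from m import *
a=r.get_image('top')[130:380,240:540];b=r.get_image('scene')[120:370,140:440]
cv2.imwrite('pics/q6.png',cv2.resize(np.hstack([a,b]),None,fx=1.33,fy=1.33))"
```

```text
t 38.05 pos [ 530.1 -206.   212.9] x [0.997 0.083 0.   ] y [ 0.083 -0.997  0.   ] F [-0.8  0.3  0.5] w 85.2 g 0.0
top [(array([588.9, -34.1]), 252), (array([582.3,  61.3]), 245), (array([469.2, 673.4]), 258), (array([405.2, 358.6]), 109), (array([ 411.8, -400.6]), 99)]
scene [(array([ 433.1, -374.4]), 28), (array([563.9, -48.2]), 81), (array([555.9,  48.7]), 76), (array([425.3, 366. ]), 154), (array([467., 670.]), 688)]
scene-tray [(array([ 442.7, -361.1]), 28), (array([571.3, -40.3]), 81), (array([563.4,  55. ]), 76), (array([435. , 367.1]), 154), (array([476. , 666.1]), 688)]
```

View pics/q6.png

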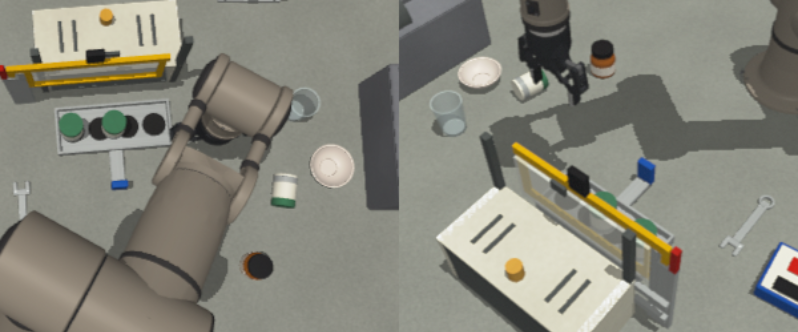

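The third vessel has been knocked over. In the left crop it lies on its side at about (285,190), green end towards the robot, beside the bowl. I'll measure where it lies, then raise it by grasping near the green end and pivoting it over the edge of its foot.

```bash
cat > ly.py <<'E'
from m import *
st()
i=r.get_image('top')
for o in r.masks_of('top','vessel2_mid')[:5]:
    m=o['mask'].astype(np.uint8);print(round(o['p'],2),np.round(o['position']),m.sum())
    if abs(o['position'][0]-454)<15 and abs(o['position'][1]-272)<25:
        P=np.argwhere(m)[:,::-1].astype(np.float32);(c,w,a)=cv2.minAreaRect(P);print(c,w,a)
        B=cv2.boxPoints((c,w,a));print('box z26',[at_z('top',p,26)[:2].round(1).tolist() for p in B],at_z('top',c,30).round(1))
h=cv2.cvtColor(i,cv2.COLOR_BGR2HSV)
roi=np.zeros(i.shape[:2],bool);roi[245:300,435:472]=1
g=cv2.inRange(h,(60,80,30),(90,255,255))>0
w=cv2.inRange(h,(0,0,170),(179,50,255))>0
for n,m in(('g',g&roi),('w',w&roi)):
    P=np.argwhere(m)[:,::-1];print(n,len(P),P.mean(0),P.min(0),P.max(0),at_z('top',P.mean(0),40).round(1))
cv2.imwrite('pics/z7.png',cv2.resize(np.hstack([i[235:315,420:500]]),None,fx=7,fy=7))
E
python3 ly.py
```

```text
t 38.25 pos [ 529.9 -206.3  212.9] x [0.997 0.083 0.   ] y [ 0.083 -0.997  0.   ] F [ 0.2  0.1 -0.6] w 85.4 g 0.0
g 99 [452.6969697  281.81818182] [444 279] [461 285] [ 413.9 -409.4   40. ]
w 250 [454.24  270.344] [446 260] [462 279] [ 447.9 -415.7   40. ]
```

View pics/z7.png

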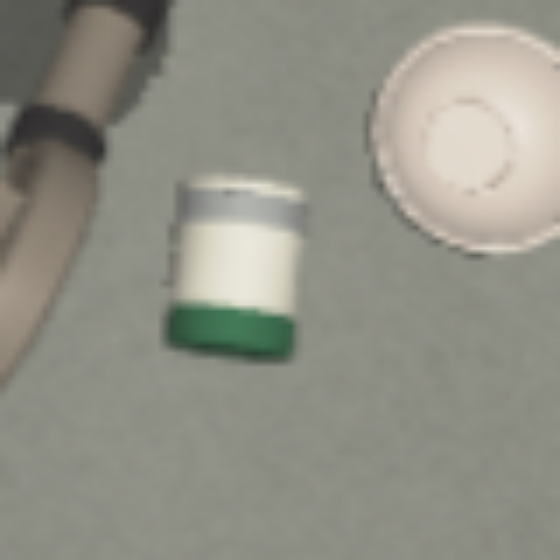

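```bash
python3 - <<'E'
from h import *
off=np.array([2,1.5])
f=lambda x,y,z=26:at_z('top',(x/7+420,y/7+235),z)[:2]+off
for n,a in (('foot',f(243,180)),('green',f(230,352)),('Lf',f(180,200)),('Rf',f(308,200)),('Lg',f(165,335)),('Rg',f(297,350))): print(n,a.round(1))
a,b=f(243,180),f(230,352);d=a-b;print(np.degrees(np.arctan2(d[1],d[0])),np.linalg.norm(d))
for p in (f(180,200)-f(165,335),f(308,200)-f(297,350)):print(np.degrees(np.arctan2(p[1],p[0])))
E
```

```text
foot [ 480.3 -421.5]
green [ 406.7 -412.2]
Lf [ 471.6 -393.9]
Rf [ 471.7 -449.2]
Lg [ 413.9 -384.8]
Rg [ 407.5 -441. ]
-7.178286723815534 74.2015033100442
-8.990607958089823
-7.252429839584066
```

Call:
drive_tool([
  {"linear": [0, 0, 0], "turn": 0.0353},
  {"linear": [0, 0, 0], "turn": 0.0353},
  {"linear": [-0.048, 0.1465, 0], "turn": 0},
  {"linear": [-0.048, 0.1465, 0], "turn": 0},
  {"linear": [-0.048, 0.1465, 0], "turn": 0},
  {"linear": [-0.049, 0.1465, 0], "turn": 0},
  {"linear": [-0.049, 0.1465, 0], "turn": 0},
  {"linear": [0, 0, 0.1], "turn": 0},
  {"linear": [0, 0, 0.1], "turn": 0},
  {"linear": [0, 0, 0], "turn": 0},
], claw=-0.6, newtons=20)

```text
t: 39.6
eef_pos: [426.5, -412.9, 150.8]
tcp_rot: [-0.002, 0.998, -0.07, -0.002]
force: [0.6, 0.8, -0.9]
grip_width: 68.5
grasp_force: 0.0
```

```bash
python3 - <<'E'
from m import *
st();im=r.get_image('wrist');cv2.imwrite('pics/w8.png',im)
print(blobs(im,(60,80,30),(90,255,255)))
u=np.array([.9903,-.1392]);f=np.array([479,-421])
print('foot',proj('wrist',(*f,26)),'green',proj('wrist',(*(f-70*u),26)))
E
```

```text
t 39.6 pos [ 426.5 -412.9  150.8] x [ 0.99  -0.139 -0.004] y [-0.139 -0.99  -0.003] F [ 0.6  0.8 -0.9] w 68.5 g 0.0
[([316.9, 261.6], [285, 248, 65, 26, 1159])]
foot [315.13030125 169.17679726] green [315.04626194 259.17611714]
```

View pics/w8.png

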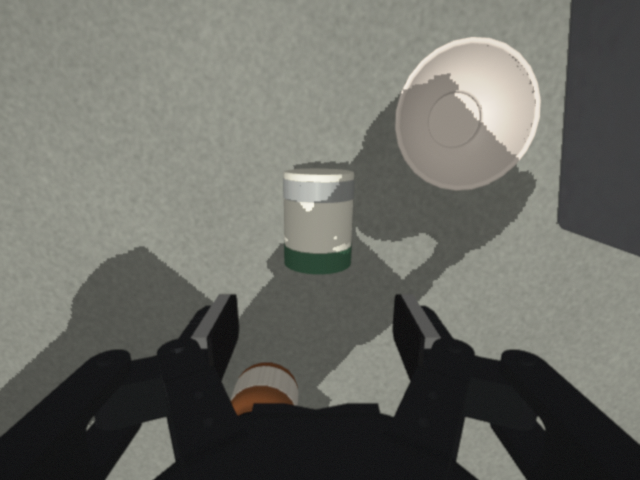

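```bash
python3 - <<'E'
from m import *
u=np.array([.9903,-.1392]);f=np.array([479,-423.5])-0
for z in (0,26,52): print(z,'foot',proj('wrist',(*f,z)),'green',proj('wrist',(*(f-70*u),z)))
E
```

```text
0 foot [318.24475755 166.24506103] green [317.95761859 248.8734408 ]
26 foot [318.50040622 168.69771573] green [318.16794294 258.76584415]
52 foot [318.81259115 171.69277075] green [318.42100365 270.66831066]
```

Call:
drive_tool([
  {"linear": [0, 0.009, 0.08], "turn": 0},
  {"linear": [0, 0, 0.1], "turn": 0},
  {"linear": [0, 0, 0.1], "turn": 0},
  {"linear": [0, 0, 0.08], "turn": 0},
  {"linear": [0, 0, 0.05], "turn": 0},
  {"linear": [0, 0, 0.018], "turn": 0},
  {"linear": [0, 0, 0], "turn": 0},
  {"linear": [0, 0, 0], "turn": 0},
  {"linear": [0, 0, 0], "turn": 0},
  {"linear": [0, 0, 0], "turn": 0},
])

```text
t: 40.9
eef_pos: [427.3, -416.7, 24.9]
tcp_rot: [0.0, 0.998, -0.069, 0.0]
force: [0.6, 0.1, -0.5]
grip_width: 68.3
grasp_force: 0.0
```

Call:
drive_tool([
  {"linear": [0, 0, 0], "turn": 0},
  {"linear": [0, 0, 0], "turn": 0},
  {"linear": [0, 0, 0], "turn": 0},
  {"linear": [0, 0, 0], "turn": 0},
  {"linear": [0, 0, 0], "turn": 0},
  {"linear": [0, 0, 0], "turn": 0},
  {"linear": [0, 0, 0], "turn": 0},
  {"linear": [0, 0, 0], "turn": 0},
  {"linear": [0, 0, 0], "turn": 0},
  {"linear": [0, 0, 0], "turn": 0},
], claw=1, newtons=20)

```text
t: 42.15
eef_pos: [427.2, -416.4, 24.7]
tcp_rot: [-0.0, 0.998, -0.069, -0.0]
force: [-2.0, 2.9, 6.0]
grip_width: 51.2
grasp_force: 21.4
```

Gripped. A small lift will show whether the foot end swings down in the pads.

Call:
drive_tool([
  {"linear": [0, 0, -0.025], "turn": 0},
  {"linear": [0, 0, -0.025], "turn": 0},
  {"linear": [0, 0, -0.025], "turn": 0},
  {"linear": [0, 0, -0.025], "turn": 0},
  {"linear": [0, 0, 0], "turn": 0},
  {"linear": [0, 0, 0], "turn": 0},
  {"linear": [0, 0, 0], "turn": 0},
  {"linear": [0, 0, 0], "turn": 0},
  {"linear": [0, 0, 0], "turn": 0},
  {"linear": [0, 0, 0], "turn": 0},
])

```text
t: 43.4
eef_pos: [427.2, -416.5, 54.5]
tcp_rot: [0.0, 0.998, -0.069, -0.0]
force: [0.2, 0.3, -1.3]
grip_width: 51.2
grasp_force: 21.5
```

```bash
python3 - <<'E'
from m import *
st();im=r.get_image('wrist');c=r.get_image('scene')
a=cv2.resize(im[100:340,200:440],(400,400));b=cv2.resize(c[130:250,190:310],(400,400));cv2.imwrite('pics/w9.png',np.hstack([a,b]))
E
```

```text
t 43.4 pos [ 427.2 -416.5   54.5] x [ 0.99  -0.139 -0.   ] y [-0.139 -0.99   0.   ] F [ 0.2  0.3 -1.3] w 51.2 g 21.5
```

View pics/w9.png

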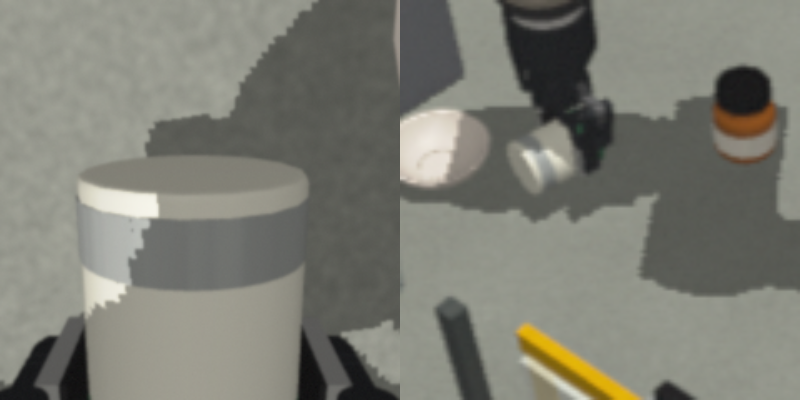

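The vessel stays level because pad friction holds it. I'll set it back down and regrip at the very end of the green band, where the pads can't hold the torque.

Call:
drive_tool([
  {"linear": [0, 0, 0.025], "turn": 0},
  {"linear": [0, 0, 0.025], "turn": 0},
  {"linear": [0, 0, 0.025], "turn": 0},
  {"linear": [0, 0, 0.018], "turn": 0},
  {"linear": [0, 0, 0.006], "turn": 0},
  {"linear": [0, 0, 0], "turn": 0},
  {"linear": [0, 0, 0], "turn": 0},
  {"linear": [0, 0, 0], "turn": 0},
  {"linear": [0, 0, 0], "turn": 0},
  {"linear": [0, 0, 0], "turn": 0},
])

```text
t: 44.75
eef_pos: [427.3, -416.6, 24.9]
tcp_rot: [0.0, 0.998, -0.069, 0.0]
force: [0.2, -0.3, -1.7]
grip_width: 51.1
grasp_force: 21.6
```

Call:
drive_tool([
  {"linear": [0, 0, 0], "turn": 0},
  {"linear": [0, 0, 0], "turn": 0},
  {"linear": [0, 0, 0], "turn": 0},
  {"linear": [0, 0, 0], "turn": 0},
  {"linear": [-0.04, 0, 0], "turn": 0},
  {"linear": [-0.036, 0, 0], "turn": 0},
  {"linear": [0, 0, 0], "turn": 0},
  {"linear": [0, 0, 0], "turn": 0},
  {"linear": [0, 0, 0], "turn": 0},
  {"linear": [0, 0, 0], "turn": 0},
], claw=-0.5)

```text
t: 46.0
eef_pos: [404.8, -413.4, 24.8]
tcp_rot: [0.0, 0.998, -0.069, 0.0]
force: [-0.7, 0.6, -1.5]
grip_width: 64.0
grasp_force: 0.0
```

Call:
drive_tool([
  {"linear": [0, 0, 0], "turn": 0},
  {"linear": [0, 0, 0], "turn": 0},
  {"linear": [0, 0, 0], "turn": 0},
  {"linear": [0, 0, 0], "turn": 0},
  {"linear": [0, 0, 0], "turn": 0},
  {"linear": [0, 0, 0], "turn": 0},
  {"linear": [0, 0, 0], "turn": 0},
  {"linear": [0, 0, 0], "turn": 0},
  {"linear": [0, 0, 0], "turn": 0},
  {"linear": [0, 0, 0], "turn": 0},
], claw=1, newtons=20)

```text
t: 47.25
eef_pos: [404.8, -413.5, 25.0]
tcp_rot: [0.0, 0.998, -0.069, 0.0]
force: [0.8, 1.3, 5.5]
grip_width: 51.1
grasp_force: 20.7
```

Call:
drive_tool([
  {"linear": [0, 0, -0.02], "turn": 0},
  {"linear": [0, 0, -0.02], "turn": 0},
  {"linear": [0, 0, -0.02], "turn": 0},
  {"linear": [0, 0, -0.02], "turn": 0},
  {"linear": [0, 0, -0.02], "turn": 0},
  {"linear": [0, 0, -0.02], "turn": 0},
  {"linear": [0, 0, -0.02], "turn": 0},
  {"linear": [0, 0, -0.02], "turn": 0},
  {"linear": [0, 0, -0.02], "turn": 0},
  {"linear": [0, 0, 0], "turn": 0},
])

```text
t: 48.5
eef_pos: [404.8, -413.7, 79.4]
tcp_rot: [0.0, 0.998, -0.069, 0.0]
force: [-0.5, 0.1, -2.7]
grip_width: 51.0
grasp_force: 21.3
```

```bash
python3 - <<'E'
from m import *
st();im=r.get_image('wrist');c=r.get_image('scene')
a=cv2.resize(im[100:340,200:440],(400,400));b=cv2.resize(c[130:250,190:310],(400,400));cv2.imwrite('pics/w10.png',np.hstack([a,b]))
E
```

```text
t 48.5 pos [ 404.8 -413.7   79.4] x [ 0.99  -0.139  0.001] y [-0.139 -0.99   0.001] F [-0.5  0.1 -2.7] w 51.0 g 21.3
```

View pics/w10.png

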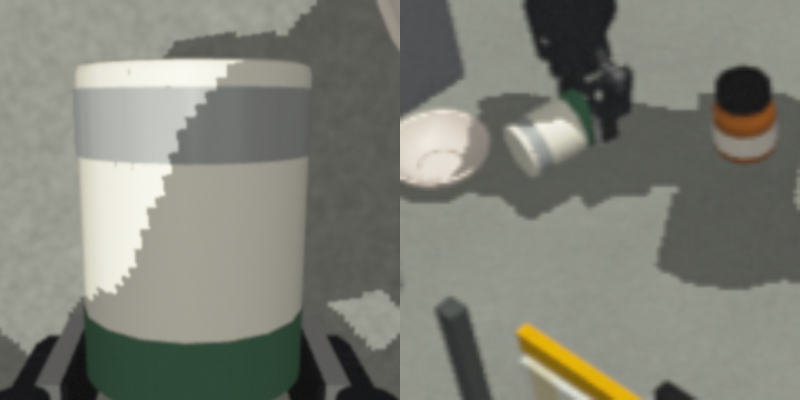

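The vessel hangs almost level, drooping slightly at the foot. I'll lower it a little and ease the grip so it swings down.

Call:
drive_tool([
  {"linear": [0, 0, 0.02], "turn": 0},
  {"linear": [0, 0, 0.02], "turn": 0},
  {"linear": [0, 0, 0.015], "turn": 0},
  {"linear": [0, 0, 0], "turn": 0},
  {"linear": [0, 0, 0], "turn": 0},
  {"linear": [0, 0, 0], "turn": 0},
  {"linear": [0, 0, 0], "turn": 0},
  {"linear": [0, 0, 0], "turn": 0},
  {"linear": [0, 0, 0], "turn": 0},
  {"linear": [0, 0, 0], "turn": 0},
], claw=-0.14)

```text
t: 49.85
eef_pos: [404.6, -413.4, 62.3]
tcp_rot: [0.0, 0.998, -0.069, 0.0]
force: [-0.2, -0.1, -3.2]
grip_width: 50.7
grasp_force: 21.3
```

```bash
cat > g.py <<'E'
from m import *
st();im=r.get_image('wrist');h=cv2.cvtColor(im,cv2.COLOR_BGR2HSV)
print('green',blobs(im,(60,60,20),(90,255,255)))
c=h[60:420,318];print('col', [(60+i*6,c[i*6].tolist()) for i in range(8,45)])
cs=r.get_image('scene');print([b for b in blobs(cs,(60,60,20),(90,255,255)) if b[0][0]<330])
cv2.imwrite('pics/last.png',im)
E
python3 g.py
```

```text
t 49.85 pos [ 404.6 -413.4   62.3] x [ 0.99  -0.139  0.   ] y [-0.139 -0.99   0.   ] F [-0.2 -0.1 -3.2] w 50.7 g 21.3
green [([315.4, 322.4], [250, 289, 131, 61, 5264])]
col [(108, [33, 16, 157]), (114, [35, 18, 157]), (120, [35, 18, 160]), (126, [35, 16, 94]), (132, [30, 16, 93]), (138, [27, 10, 246]), (144, [27, 10, 249]), (150, [27, 9, 247]), (156, [54, 6, 207]), (162, [45, 7, 143]), (168, [60, 6, 122]), (174, [40, 6, 121]), (180, [60, 6, 122]), (186, [53, 8, 121]), (192, [60, 4, 120]), (198, [30, 13, 133]), (204, [26, 22, 166]), (210, [28, 22, 164]), (216, [28, 22, 164]), (222, [26, 23, 165]), (228, [28, 22, 164]), (234, [26, 23, 165]), (240, [26, 22, 164]), (246, [26, 22, 164]), (252, [26, 22, 164]), (258, [26, 23, 164]), (264, [26, 22, 164]), (270, [24, 23, 166]), (276, [26, 23, 165]), (282, [26, 23, 164]), (288, [28, 22, 163]), (294, [28, 22, 164]), (300, [26, 22, 163]), (306, [60, 39, 97]), (312, [70, 93, 74]), (318, [70, 94, 73]), (324, [70, 93, 74])]
[([244.4, 166.2], [239, 161, 10, 16, 56]), ([296.7, 268.3], [288, 264, 16, 12, 93]), ([326.6, 288.7], [318, 284, 16, 12, 87])]
```

Call:
drive_tool([
  {"linear": [0, 0, 0], "turn": 0},
  {"linear": [0, 0, 0], "turn": 0},
  {"linear": [0, 0, 0], "turn": 0},
  {"linear": [0, 0, 0], "turn": 0},
  {"linear": [0, 0, 0], "turn": 0},
  {"linear": [0, 0, 0], "turn": 0},
  {"linear": [0, 0, 0], "turn": 0},
  {"linear": [0, 0, 0], "turn": 0},
  {"linear": [0, 0, 0], "turn": 0},
  {"linear": [0, 0, 0], "turn": 0},
], claw=-0.17)

```text
t: 51.2
eef_pos: [404.6, -413.4, 62.3]
tcp_rot: [0.0, 0.998, -0.069, 0.0]
force: [-0.4, -1.4, -2.7]
grip_width: 50.6
grasp_force: 21.3
```

Call:
drive_tool([
  {"linear": [0, 0, 0], "turn": 0},
  {"linear": [0, 0, 0], "turn": 0},
  {"linear": [0, 0, 0], "turn": 0},
  {"linear": [0, 0, 0], "turn": 0},
  {"linear": [0, 0, 0], "turn": 0},
  {"linear": [0, 0, 0], "turn": 0},
  {"linear": [0, 0, 0], "turn": 0},
  {"linear": [0, 0, 0], "turn": 0},
  {"linear": [0, 0, 0], "turn": 0},
  {"linear": [0, 0, 0], "turn": 0},
], claw=-0.185)

```text
t: 52.45
eef_pos: [404.6, -413.4, 62.3]
tcp_rot: [0.0, 0.998, -0.069, 0.0]
force: [0.2, -0.5, -2.2]
grip_width: 50.8
grasp_force: 21.3
```

```bash
python3 g.py
```

```text
t 52.45 pos [ 404.6 -413.4   62.3] x [ 0.99  -0.139  0.   ] y [-0.139 -0.99   0.   ] F [ 0.2 -0.5 -2.2] w 50.8 g 21.3
green [([315.3, 322.4], [250, 289, 131, 60, 5260])]
col [(108, [33, 18, 156]), (114, [33, 18, 157]), (120, [35, 19, 159]), (126, [30, 16, 93]), (132, [30, 16, 94]), (138, [25, 11, 247]), (144, [30, 9, 248]), (150, [27, 9, 247]), (156, [53, 5, 206]), (162, [45, 7, 145]), (168, [50, 6, 121]), (174, [50, 6, 121]), (180, [53, 8, 122]), (186, [50, 6, 120]), (192, [50, 6, 120]), (198, [30, 12, 132]), (204, [24, 23, 166]), (210, [26, 22, 165]), (216, [26, 22, 165]), (222, [28, 23, 164]), (228, [26, 22, 165]), (234, [26, 23, 165]), (240, [28, 23, 165]), (246, [26, 22, 165]), (252, [24, 23, 165]), (258, [24, 23, 165]), (264, [24, 23, 164]), (270, [26, 22, 164]), (276, [26, 23, 164]), (282, [24, 23, 164]), (288, [26, 23, 164]), (294, [26, 23, 164]), (300, [26, 23, 164]), (306, [60, 38, 95]), (312, [70, 92, 75]), (318, [69, 88, 75]), (324, [70, 92, 75])]
[([244.3, 166.1], [239, 161, 10, 16, 56]), ([296.7, 268.3], [288, 264, 16, 12, 93]), ([326.6, 288.7], [318, 284, 16, 12, 87])]
```

Call:
drive_tool([
  {"linear": [0, 0, 0], "turn": 0},
  {"linear": [0, 0, 0], "turn": 0},
  {"linear": [0, 0, 0], "turn": 0},
  {"linear": [0, 0, 0], "turn": 0},
  {"linear": [0, 0, 0], "turn": 0},
  {"linear": [0, 0, 0], "turn": 0},
  {"linear": [0, 0, 0], "turn": 0},
  {"linear": [0, 0, 0], "turn": 0},
  {"linear": [0, 0, 0], "turn": 0},
  {"linear": [0, 0, 0], "turn": 0},
], claw=-0.195)

```text
t: 53.8
eef_pos: [404.6, -413.4, 62.3]
tcp_rot: [0.0, 0.998, -0.069, 0.0]
force: [-0.7, 0.4, -2.2]
grip_width: 51.1
grasp_force: 16.2
```

```bash
sed -i 's/^c=h.*$//' g.py; python3 g.py
```

```text
t 53.8 pos [ 404.6 -413.4   62.3] x [ 0.99  -0.139  0.   ] y [-0.139 -0.99   0.   ] F [-0.7  0.4 -2.2] w 51.1 g 16.2
green [([315.4, 321.8], [250, 289, 131, 60, 5308])]
[([244.3, 166.1], [239, 160, 10, 17, 57]), ([296.7, 268.3], [288, 264, 16, 12, 93]), ([326.6, 288.7], [318, 284, 16, 12, 87])]
```

The grip force can be trimmed (16 N now). Easing further.

Call:
drive_tool([
  {"linear": [0, 0, 0], "turn": 0},
  {"linear": [0, 0, 0], "turn": 0},
  {"linear": [0, 0, 0], "turn": 0},
  {"linear": [0, 0, 0], "turn": 0},
  {"linear": [0, 0, 0], "turn": 0},
  {"linear": [0, 0, 0], "turn": 0},
  {"linear": [0, 0, 0], "turn": 0},
  {"linear": [0, 0, 0], "turn": 0},
  {"linear": [0, 0, 0], "turn": 0},
  {"linear": [0, 0, 0], "turn": 0},
], claw=-0.202)

```text
t: 55.15
eef_pos: [404.2, -413.7, 63.5]
tcp_rot: [0.0, 0.998, -0.069, -0.0]
force: [-4.5, 1.3, 7.8]
grip_width: 51.3
grasp_force: 12.1
```

```bash
python3 g.py
```

```text
t 55.15 pos [ 404.2 -413.7   63.5] x [ 0.99  -0.138 -0.   ] y [-0.138 -0.99   0.001] F [-4.5  1.3  7.8] w 51.3 g 12.1
green [([315.3, 294.2], [251, 255, 130, 77, 8499])]
[([242.5, 168.5], [237, 163, 12, 13, 93]), ([296.7, 268.3], [288, 264, 16, 12, 93]), ([326.6, 288.7], [318, 284, 16, 12, 87])]
```

It swung down and the foot edge is on the table. Raising slightly so it can finish.

Call:
drive_tool([
  {"linear": [0, 0, -0.006], "turn": 0},
  {"linear": [0, 0, -0.006], "turn": 0},
  {"linear": [0, 0, -0.006], "turn": 0},
  {"linear": [0, 0, -0.006], "turn": 0},
  {"linear": [0, 0, -0.006], "turn": 0},
  {"linear": [0, 0, -0.006], "turn": 0},
  {"linear": [0, 0, -0.006], "turn": 0},
  {"linear": [0, 0, 0], "turn": 0},
  {"linear": [0, 0, 0], "turn": 0},
  {"linear": [0, 0, 0], "turn": 0},
], claw=-0.202)

```text
t: 56.5
eef_pos: [404.6, -413.3, 74.8]
tcp_rot: [-0.0, 0.998, -0.069, -0.0]
force: [-0.8, 0.6, -1.8]
grip_width: 51.3
grasp_force: 11.5
```

```bash
python3 g.py
```

```text
t 56.5 pos [ 404.6 -413.3   74.8] x [ 0.99  -0.139 -0.   ] y [-0.139 -0.99  -0.   ] F [-0.8  0.6 -1.8] w 51.3 g 11.5
green [([315.2, 294.0], [251, 255, 130, 77, 8492])]
[([242.0, 165.8], [236, 160, 12, 13, 94]), ([296.7, 268.3], [288, 264, 16, 12, 92]), ([326.6, 288.7], [318, 284, 16, 12, 87])]
```

View pics/last.png

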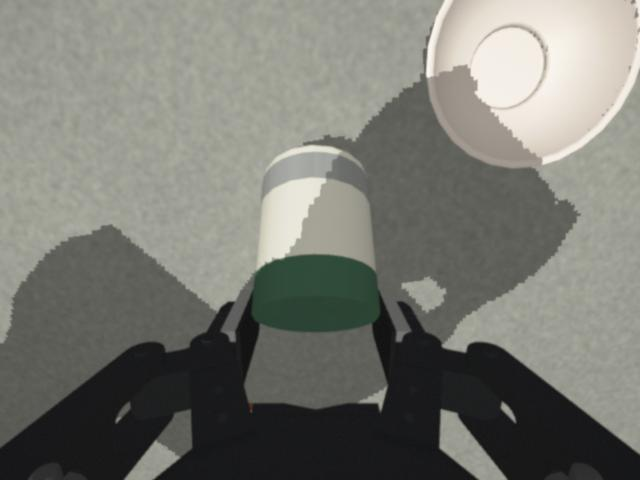

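My picture allowance is used up, so I'll judge tilt by fitting the green outline. In that last view the vessel is tilted roughly half way. Easing the grip further.

Call:
drive_tool([
  {"linear": [0, 0, 0], "turn": 0},
  {"linear": [0, 0, 0], "turn": 0},
  {"linear": [0, 0, 0], "turn": 0},
  {"linear": [0, 0, 0], "turn": 0},
  {"linear": [0, 0, 0], "turn": 0},
  {"linear": [0, 0, 0], "turn": 0},
  {"linear": [0, 0, 0], "turn": 0},
  {"linear": [0, 0, 0], "turn": 0},
  {"linear": [0, 0, 0], "turn": 0},
  {"linear": [0, 0, 0], "turn": 0},
], claw=-0.21)

```text
t: 57.85
eef_pos: [404.6, -413.4, 74.9]
tcp_rot: [0.0, 0.998, -0.069, 0.0]
force: [-0.1, 0.1, -2.0]
grip_width: 51.8
grasp_force: 5.0
```

```bash
cat > tilt.py <<'E'
from m import *
s=st();im=r.get_image('wrist')
bb=max(blobs(im,(60,60,20),(90,255,255)),key=lambda b:b[1][4])[1];print(bb)
Rt=rot(s['tcp_rot']);T=np.array(s['eef_pos'])
k=r.calibration('wrist');Rc=rot(k['orientation'])
def P(X):
    v=(X-k['eye'])@Rc;return np.c_[k['cx']-k['fx']*v[:,0]/v[:,2],k['cy']+k['fy']*v[:,1]/v[:,2]]
ph=np.linspace(0,2*np.pi,60)
def box(th,px,b=15,y=0):  # axis dir (towards foot) in tool xz; grip point at tool (px,0,-5), 5 mm below the rim top
    a=np.array([np.cos(th),0,np.sin(th)]);n=np.array([-np.sin(th),0,np.cos(th)]);e=np.array([0,1,0.])
    G=np.array([px,y,-5]);pts=[]
    for u in (-5,b-5):
        pts.append(G+u*a+26*(np.outer(np.cos(ph),n)+np.outer(np.sin(ph),e)))
    q=P(T+np.vstack(pts)@Rt.T);return q[:,0].min(),q[:,1].min(),q[:,1].max(),q[:60,1].min()
obs=(bb[1],bb[1]+bb[3])
f=lambda p:[box(p[0],p[1])[1]-obs[0],box(p[0],p[1])[2]-obs[1]]
for t0 in (0.2,0.8,1.3):
    q=least_squares(f,[t0,8],bounds=([-.3,-15],[2,25]));print('tilt deg',np.degrees(q.x[0]).round(1),'px',q.x[1].round(1),'res',np.round(q.fun,1))
cv2.imwrite('pics/last.png',im)
E
python3 tilt.py
```

```text
t 57.85 pos [ 404.6 -413.4   74.9] x [ 0.99  -0.139  0.   ] y [-0.139 -0.99   0.   ] F [-0.1  0.1 -2. ] w 51.8 g 5.0
[251, 238, 129, 124, 12384]
tilt deg -17.2 px 12.2 res [ 2.3 -2. ]
tilt deg 77.2 px 8.0 res [ 0. -0.]
tilt deg 77.2 px 8.0 res [ 0. -0.]
```

Now 77° of 90°. Lowering to the table so the foot squares up.

Call:
drive_tool([
  {"linear": [0, 0, 0.008], "turn": 0},
  {"linear": [0, 0, 0.008], "turn": 0},
  {"linear": [0, 0, 0.008], "turn": 0},
  {"linear": [0, 0, 0.008], "turn": 0},
  {"linear": [0, 0, 0.006], "turn": 0},
  {"linear": [0, 0, 0], "turn": 0},
  {"linear": [0, 0, 0], "turn": 0},
  {"linear": [0, 0, 0], "turn": 0},
  {"linear": [0, 0, 0], "turn": 0},
  {"linear": [0, 0, 0], "turn": 0},
])

```text
t: 59.15
eef_pos: [405.2, -413.3, 64.8]
tcp_rot: [0.0, 0.998, -0.069, 0.001]
force: [-0.2, 3.3, 7.4]
grip_width: 51.6
grasp_force: 6.4
```

```bash
python3 tilt.py
```

```text
t 59.15 pos [ 405.2 -413.3   64.8] x [ 0.99  -0.138  0.001] y [-0.138 -0.99   0.001] F [-0.2  3.3  7.4] w 51.6 g 6.4
[250, 240, 132, 128, 13028]
tilt deg -17.2 px 10.4 res [ 4.1 -3.6]
tilt deg 83.0 px 7.0 res [-0.  0.]
tilt deg 83.0 px 7.0 res [-0. -0.]
```

Call:
drive_tool([
  {"linear": [0, 0, 0.005], "turn": 0},
  {"linear": [0, 0, 0.003], "turn": 0},
  {"linear": [0, 0, 0], "turn": 0},
  {"linear": [0, 0, 0], "turn": 0},
  {"linear": [0, 0, 0], "turn": 0},
  {"linear": [0, 0, 0], "turn": 0},
  {"linear": [0, 0, 0], "turn": 0},
  {"linear": [0, 0, 0], "turn": 0},
  {"linear": [0, 0, 0], "turn": 0},
  {"linear": [0, 0, 0], "turn": 0},
], claw=-0.22)

```text
t: 60.45
eef_pos: [404.6, -413.4, 61.1]
tcp_rot: [0.0, 0.998, -0.069, 0.0]
force: [0.3, 0.5, -0.9]
grip_width: 52.2
grasp_force: 0.3
```

```bash
python3 tilt.py
```

```text
t 60.45 pos [ 404.6 -413.4   61.1] x [ 0.99  -0.139  0.   ] y [-0.139 -0.99   0.   ] F [ 0.3  0.5 -0.9] w 52.2 g 0.3
[248, 241, 136, 131, 13765]
tilt deg -17.2 px 9.3 res [ 5.5 -4.8]
tilt deg 88.3 px 6.5 res [ 0. -0.]
tilt deg 88.3 px 6.5 res [0. 0.]
```

Upright (88°) and free. Open, centre on it, lower and regrip properly.

Call:
drive_tool([
  {"linear": [0, 0, 0], "turn": 0},
  {"linear": [0, 0, 0], "turn": 0},
  {"linear": [0, 0, 0], "turn": 0},
  {"linear": [0, 0, 0], "turn": 0},
  {"linear": [0.011, 0, 0], "turn": 0},
  {"linear": [0.011, 0, 0.012], "turn": 0},
  {"linear": [0, 0, 0.02], "turn": 0},
  {"linear": [0, 0, 0.02], "turn": 0},
  {"linear": [0, 0, 0], "turn": 0},
  {"linear": [0, 0, 0], "turn": 0},
], claw=-0.6)

```text
t: 61.75
eef_pos: [411.2, -414.3, 45.5]
tcp_rot: [0.0, 0.998, -0.07, 0.0]
force: [-0.0, -0.3, 0.4]
grip_width: 68.3
grasp_force: 0.0
```

Call:
drive_tool([
  {"linear": [0, 0, 0], "turn": 0},
  {"linear": [0, 0, 0], "turn": 0},
  {"linear": [0, 0, 0], "turn": 0},
  {"linear": [0, 0, 0], "turn": 0},
  {"linear": [0, 0, 0], "turn": 0},
  {"linear": [0, 0, 0], "turn": 0},
  {"linear": [0, 0, 0], "turn": 0},
  {"linear": [0, 0, 0], "turn": 0},
  {"linear": [0, 0, 0], "turn": 0},
  {"linear": [0, 0, 0], "turn": 0},
], claw=1, newtons=40)

```text
t: 63.0
eef_pos: [411.3, -414.4, 45.9]
tcp_rot: [0.0, 0.998, -0.069, 0.0]
force: [-1.2, 1.3, 5.0]
grip_width: 51.5
grasp_force: 42.1
```

```bash
sed -i 's/np.array(\[px,y,-5\])/np.array([px,y,-5+D])/; 1a import sys; D=float(sys.argv[1]) if len(sys.argv)>1 else 0' tilt.py; python3 tilt.py -15.5; python3 v.py|head -2
```

```text
t 63.0 pos [ 411.3 -414.4   45.9] x [ 0.99  -0.139  0.   ] y [-0.139 -0.99   0.   ] F [-1.2  1.3  5. ] w 51.5 g 42.1
[242, 269, 148, 141, 16482]
tilt deg -15.0 px 5.1 res [ 0. -0.]
tilt deg 84.8 px 0.4 res [0. 0.]
tilt deg 84.8 px 0.4 res [0. 0.]
t 63.05 pos [ 411.3 -414.4   45.9] x [ 0.99  -0.139  0.   ] y [-0.139 -0.99   0.   ] F [-0.4  2.5  5.6] w 51.0 g 42.1
top [(array([588.9, -34.1]), 253), (array([582.3,  61.3]), 244), (array([469.2, 673.7]), 258), (array([405.2, 358.6]), 109)]
```

Call:
drive_tool([
  {"linear": [0, 0, -0.1], "turn": 0},
  {"linear": [0, 0, -0.16], "turn": -0.0353},
  {"linear": [0, 0, -0.16], "turn": -0.0353},
  {"linear": [0.0988, -0.13, 0], "turn": 0},
  {"linear": [0.0988, -0.13, 0], "turn": 0},
  {"linear": [0.0988, -0.13, 0], "turn": 0},
  {"linear": [0.0988, -0.13, 0], "turn": 0},
  {"linear": [0.0988, -0.13, 0], "turn": 0},
  {"linear": [0.0988, -0.13, 0], "turn": 0},
  {"linear": [0.0988, -0.13, 0], "turn": 0},
])

```text
t: 64.4
eef_pos: [595.7, -123.6, 170.5]
tcp_rot: [-0.0, 0.999, 0.041, -0.001]
force: [-0.0, -0.6, -2.8]
grip_width: 51.4
grasp_force: 42.8
```

Call:
drive_tool([
  {"linear": [0, 0, 0], "turn": 0},
  {"linear": [0, 0, 0.06], "turn": 0},
  {"linear": [0, 0, 0.08], "turn": 0},
  {"linear": [0, 0, 0.08], "turn": 0},
  {"linear": [0, 0, 0.06], "turn": 0},
  {"linear": [0, 0, 0.04], "turn": 0},
  {"linear": [0, 0, 0.02], "turn": 0},
  {"linear": [0, 0, 0.015], "turn": 0},
  {"linear": [0, 0, 0.003], "turn": 0},
  {"linear": [0, 0, 0], "turn": 0},
])

```text
t: 65.65
eef_pos: [595.6, -125.1, 64.5]
tcp_rot: [0.0, 0.999, 0.041, 0.0]
force: [0.2, 0.1, -2.2]
grip_width: 50.8
grasp_force: 42.9
```

Call:
drive_tool([
  {"linear": [0, 0, 0.004], "turn": 0},
  {"linear": [0, 0, 0.004], "turn": 0},
  {"linear": [0, 0, 0.002], "turn": 0},
  {"linear": [0, 0, 0], "turn": 0},
  {"linear": [0, 0, 0], "turn": 0},
  {"linear": [0, 0, 0], "turn": 0},
  {"linear": [0, 0, 0], "turn": 0},
  {"linear": [0, 0, 0], "turn": 0},
  {"linear": [0, 0, 0], "turn": 0},
  {"linear": [0, 0, 0], "turn": 0},
])

```text
t: 66.9
eef_pos: [595.6, -125.1, 61.9]
tcp_rot: [0.0, 0.999, 0.041, 0.0]
force: [-1.1, 1.7, 6.0]
grip_width: 51.4
grasp_force: 43.4
```

Call:
drive_tool([
  {"linear": [0, 0, 0], "turn": 0},
  {"linear": [0, 0, 0], "turn": 0},
  {"linear": [0, 0, 0], "turn": 0},
  {"linear": [0, 0, 0], "turn": 0},
  {"linear": [0, 0, 0], "turn": 0},
  {"linear": [0, 0, 0], "turn": 0},
  {"linear": [0, 0, -0.06], "turn": 0},
  {"linear": [0, 0, -0.12], "turn": 0},
  {"linear": [0, 0, -0.15], "turn": 0},
  {"linear": [0, 0, -0.15], "turn": 0},
], claw=-1)

```text
t: 68.15
eef_pos: [595.4, -125.1, 208.0]
tcp_rot: [0.0, 0.999, 0.041, 0.001]
force: [1.8, -0.1, -0.1]
grip_width: 85.0
grasp_force: 0.0
```

Call:
drive_tool([
  {"linear": [-0.15, -0.07, 0], "turn": 0},
  {"linear": [-0.15, -0.07, 0], "turn": 0},
  {"linear": [-0.147, -0.082, 0], "turn": 0},
  {"linear": [0, 0, 0], "turn": 0},
  {"linear": [0, 0, 0], "turn": 0},
  {"linear": [0, 0, 0], "turn": 0},
  {"linear": [0, 0, 0], "turn": 0},
  {"linear": [0, 0, 0], "turn": 0},
  {"linear": [0, 0, 0], "turn": 0},
  {"linear": [0, 0, 0], "turn": 0},
])

```text
t: 69.4
eef_pos: [456.2, -69.8, 205.0]
tcp_rot: [0.0, 0.999, 0.041, -0.0]
force: [-0.0, -0.1, 0.0]
grip_width: 85.6
grasp_force: 0.0
```

```bash
python3 - <<'E'
from m import *
st()
for n in ('top','wrist'):
    im=r.get_image(n);B=blobs(im,(60,60,25),(90,255,255),30)
    print(n,[(at_z(n,b[0],84).round(1)[:2],b[1]) for b in B])
print('handle',blobs(im,(105,120,60),(122,255,255)),proj('wrist',(453.1,-43.7,70)))
t=r.get_image('top');print(len(r.look_for('top','vessel0_mid')),[(o['position'],o['p']) for o in r.look_for('top','vessel0_mid')])
E
```

```text
t 69.4 pos [456.2 -69.8 205. ] x [ 0.997  0.083 -0.   ] y [ 0.083 -0.997  0.   ] F [-0.  -0.1  0. ] w 85.6 g 0.0
top [(array([ 602.5, -127. ]), [349, 210, 18, 13, 166]), (array([594.9, -18.9]), [316, 213, 12, 13, 72]), (array([579. ,  60.6]), [284, 215, 19, 18, 262]), (array([467.2, 664.9]), [63, 255, 31, 14, 274]), (array([404. , 354.2]), [182, 279, 12, 12, 109])]
wrist [(array([579.9,  59.2]), [89, 0, 90, 87, 6233]), (array([587.1, -33.1]), [234, 0, 83, 89, 5875]), (array([ 595.5, -124.9]), [375, 0, 85, 87, 5903])]
handle [([286.3, 229.9], [264, 215, 44, 30, 1230]), ([1.2, 244.5], [0, 236, 5, 15, 42])] [282.3041378  235.92414212]
0 []
```

All three vessels stand on the tray at the intended spots. Next, push the tray in.

Call:
drive_tool([
  {"linear": [0.004, -0.04, 0], "turn": 0},
  {"linear": [0, -0.042, 0], "turn": 0},
  {"linear": [0, 0, 0.1], "turn": 0},
  {"linear": [0, 0, 0.12], "turn": 0},
  {"linear": [0, 0, 0.12], "turn": 0},
  {"linear": [0, 0, 0.1], "turn": 0},
  {"linear": [0, 0, 0.06], "turn": 0},
  {"linear": [0, 0, 0.03], "turn": 0},
  {"linear": [0, 0, 0], "turn": 0},
  {"linear": [0, 0, 0], "turn": 0},
])

```text
t: 70.9
eef_pos: [455.9, -45.1, 46.8]
tcp_rot: [0.0, 0.999, 0.041, 0.001]
force: [0.2, 0.3, 0.6]
grip_width: 85.4
grasp_force: 0.0
```

Call:
drive_tool([
  {"linear": [0, 0, 0], "turn": 0},
  {"linear": [0, 0, 0], "turn": 0},
  {"linear": [0, 0, 0], "turn": 0},
  {"linear": [0, 0, 0], "turn": 0},
  {"linear": [0, 0, 0], "turn": 0},
  {"linear": [0, 0, 0], "turn": 0},
  {"linear": [0, 0, 0], "turn": 0},
  {"linear": [0, 0, 0], "turn": 0},
  {"linear": [0, 0, 0], "turn": 0},
  {"linear": [0, 0, 0], "turn": 0},
], claw=1, newtons=40)

```text
t: 72.15
eef_pos: [455.5, -45.2, 46.4]
tcp_rot: [0.0, 0.999, 0.041, 0.0]
force: [-0.9, 0.3, 6.1]
grip_width: 35.5
grasp_force: 39.9
```

Call:
drive_tool([
  {"linear": [0.008, 0, 0], "turn": 0},
  {"linear": [0.016, 0, 0], "turn": 0},
  {"linear": [0.024, 0, 0], "turn": 0},
  {"linear": [0.03, 0, 0], "turn": 0},
  {"linear": [0.034, 0, 0], "turn": 0},
  {"linear": [0.034, 0, 0], "turn": 0},
  {"linear": [0.034, 0, 0], "turn": 0},
  {"linear": [0.034, 0, 0], "turn": 0},
  {"linear": [0.034, 0, 0], "turn": 0},
  {"linear": [0.034, 0, 0], "turn": 0},
])

```text
t: 73.4
eef_pos: [539.5, -37.8, 46.4]
tcp_rot: [-0.0, 0.999, 0.041, -0.0]
force: [-3.4, 1.5, 6.8]
grip_width: 35.2
grasp_force: 40.2
```

Call:
drive_tool([
  {"linear": [0.034, 0, 0], "turn": 0},
  {"linear": [0.034, 0, 0], "turn": 0},
  {"linear": [0.034, 0, 0], "turn": 0},
  {"linear": [0.034, 0, 0], "turn": 0},
  {"linear": [0.028, 0, 0], "turn": 0},
  {"linear": [0.022, 0, 0], "turn": 0},
  {"linear": [0.016, 0, 0], "turn": 0},
  {"linear": [0.01, 0, 0], "turn": 0},
  {"linear": [0.005, 0, 0], "turn": 0},
  {"linear": [0, 0, 0], "turn": 0},
])

```text
t: 74.65
eef_pos: [604.4, -32.1, 46.4]
tcp_rot: [-0.0, 0.999, 0.041, -0.0]
force: [-1.9, 2.4, 6.0]
grip_width: 35.8
grasp_force: 40.1
```

Call:
drive_tool([
  {"linear": [0.004, 0, 0], "turn": 0},
  {"linear": [0.004, 0, 0], "turn": 0},
  {"linear": [0, 0, 0], "turn": 0},
  {"linear": [0, 0, 0], "turn": 0},
  {"linear": [0, 0, 0], "turn": 0},
  {"linear": [0, 0, 0], "turn": 0},
  {"linear": [0, 0, 0], "turn": 0},
  {"linear": [0, 0, 0], "turn": 0},
  {"linear": [0, 0, 0], "turn": 0},
  {"linear": [0, 0, 0], "turn": 0},
])

```text
t: 75.9
eef_pos: [604.4, -32.1, 46.4]
tcp_rot: [-0.0, 0.999, 0.042, -0.003]
force: [-12.3, 2.0, 11.3]
grip_width: 35.2
grasp_force: 40.8
```

The tray is hard against its stop. Release and go up to the tab.

Call:
drive_tool([
  {"linear": [-0.006, 0, 0], "turn": 0},
  {"linear": [0, 0, 0], "turn": 0},
  {"linear": [0, 0, 0], "turn": 0},
  {"linear": [0, 0, 0], "turn": 0},
  {"linear": [0, 0, 0], "turn": 0},
  {"linear": [0, 0, 0], "turn": 0},
  {"linear": [0, 0, -0.1], "turn": 0},
  {"linear": [0, 0, -0.15], "turn": 0},
  {"linear": [0, 0, -0.18], "turn": 0},
  {"linear": [0, 0, -0.18], "turn": 0},
], claw=-1)

```text
t: 77.15
eef_pos: [604.9, -32.7, 230.8]
tcp_rot: [0.0, 0.999, 0.041, -0.0]
force: [0.8, -1.0, -0.1]
grip_width: 85.6
grasp_force: 0.0
```

Call:
drive_tool([
  {"linear": [0, 0, -0.18], "turn": 0},
  {"linear": [0, 0, -0.17], "turn": 0},
  {"linear": [0, 0, 0], "turn": 0},
  {"linear": [0, 0, 0], "turn": 0},
  {"linear": [0, 0, 0], "turn": 0},
  {"linear": [0, 0, 0], "turn": 0},
  {"linear": [0, 0, 0], "turn": 0},
  {"linear": [0, 0, 0], "turn": 0},
  {"linear": [0, 0, 0], "turn": 0},
  {"linear": [0, 0, 0], "turn": 0},
])

```text
t: 78.4
eef_pos: [605.2, -32.7, 334.1]
tcp_rot: [0.0, 0.999, 0.041, 0.0]
force: [-0.0, 0.0, 0.2]
grip_width: 85.5
grasp_force: 0.0
```

```bash
python3 - <<'E'
from m import *
st();t=r.get_image('top');im=r.get_image('wrist')
print('handle',[(at_z('top',b[0],70).round(1),b[1]) for b in blobs(t,(105,150,100),(122,255,255)) if 280<b[0][0]<360])
print([(at_z('wrist',b[0],70).round(1)) for b in blobs(im,(105,120,60),(122,255,255)) if 250<b[0][0]<400])
print('tab',[(o['position'],o['p']) for o in r.look_for('wrist','guard_tab')[:2]],proj('wrist',(671.3,8.2,299)))
print('yellow',blobs(im,(18,120,80),(32,255,255),60))
E
```

```text
t 78.4 pos [605.2 -32.7 334.1] x [0.997 0.083 0.   ] y [ 0.083 -0.997  0.   ] F [-0.   0.   0.2] w 85.5 g 0.0
handle [(array([605. , -38.2,  70. ]), [322, 215, 9, 3, 18])]
[array([605.5, -32.4,  70. ])]
tab [([262.0, 147.7], 0.34)] [238.67002301 146.6900419 ]
yellow [([394.0, 151.9], [280, 143, 223, 19, 3671]), ([100.6, 153.2], [0, 145, 205, 18, 3481])]
```

Call:
drive_tool([
  {"linear": [0.08, -0.04, 0], "turn": 0},
  {"linear": [0.08, -0.04, 0], "turn": 0},
  {"linear": [0.07, -0.033, 0], "turn": 0},
  {"linear": [0, 0, 0], "turn": 0},
  {"linear": [0, 0, 0.06], "turn": 0},
  {"linear": [0, 0, 0.06], "turn": 0},
  {"linear": [0, 0, 0.05], "turn": 0},
  {"linear": [0, 0, 0.025], "turn": 0},
  {"linear": [0, 0, 0], "turn": 0},
  {"linear": [0, 0, 0], "turn": 0},
])

```text
t: 79.8
eef_pos: [671.4, 6.7, 276.4]
tcp_rot: [0.0, 0.999, 0.041, 0.001]
force: [-0.1, 0.4, 0.2]
grip_width: 85.1
grasp_force: 0.0
```

Call:
drive_tool([
  {"linear": [0, 0, 0], "turn": 0},
  {"linear": [0, 0, 0], "turn": 0},
  {"linear": [0, 0, 0], "turn": 0},
  {"linear": [0, 0, 0], "turn": 0},
  {"linear": [0, 0, 0], "turn": 0},
  {"linear": [0, 0, 0], "turn": 0},
  {"linear": [0, 0, 0], "turn": 0},
  {"linear": [0, 0, 0], "turn": 0},
  {"linear": [0, 0, 0], "turn": 0},
  {"linear": [0, 0, 0], "turn": 0},
], claw=1, newtons=50)

```text
t: 81.05
eef_pos: [671.2, 6.8, 276.0]
tcp_rot: [0.0, 0.999, 0.041, 0.0]
force: [-0.5, 0.5, 6.3]
grip_width: 35.6
grasp_force: 51.9
```

Lift 34 mm, then shift right 34 mm.

Call:
drive_tool([
  {"linear": [0, 0, -0.015], "turn": 0},
  {"linear": [0, 0, -0.02], "turn": 0},
  {"linear": [0, 0, -0.02], "turn": 0},
  {"linear": [0, 0, -0.02], "turn": 0},
  {"linear": [0, 0, -0.02], "turn": 0},
  {"linear": [0, 0, -0.018], "turn": 0},
  {"linear": [0, 0, 0], "turn": 0},
  {"linear": [0, 0, 0], "turn": 0},
  {"linear": [0, 0, 0], "turn": 0},
  {"linear": [0, 0, 0], "turn": 0},
])

```text
t: 82.3
eef_pos: [671.1, 6.8, 309.3]
tcp_rot: [0.0, 0.999, 0.041, -0.0]
force: [1.9, 1.1, -5.6]
grip_width: 35.2
grasp_force: 50.9
```

Call:
drive_tool([
  {"linear": [0, 0.015, 0], "turn": 0},
  {"linear": [0, 0.02, 0], "turn": 0},
  {"linear": [0, 0.02, 0], "turn": 0},
  {"linear": [0, 0.02, 0], "turn": 0},
  {"linear": [0, 0.02, 0], "turn": 0},
  {"linear": [0, 0.012, 0], "turn": 0},
  {"linear": [0, 0.006, 0], "turn": 0},
  {"linear": [0, 0, 0], "turn": 0},
  {"linear": [0, 0, 0], "turn": 0},
  {"linear": [0, 0, 0], "turn": 0},
])

```text
t: 83.55
eef_pos: [674.0, -26.3, 309.5]
tcp_rot: [-0.0, 0.999, 0.042, 0.0]
force: [1.5, 4.4, -5.3]
grip_width: 35.1
grasp_force: 51.0
```

Call:
drive_tool([
  {"linear": [0, 0, 0.02], "turn": 0},
  {"linear": [0, 0, 0.035], "turn": 0},
  {"linear": [0, 0, 0.04], "turn": 0},
  {"linear": [0, 0, 0.04], "turn": 0},
  {"linear": [0, 0, 0.04], "turn": 0},
  {"linear": [0, 0, 0.04], "turn": 0},
  {"linear": [0, 0, 0.04], "turn": 0},
  {"linear": [0, 0, 0.04], "turn": 0},
  {"linear": [0, 0, 0.04], "turn": 0},
  {"linear": [0, 0, 0.03], "turn": 0},
])

```text
t: 84.8
eef_pos: [674.0, -26.3, 199.4]
tcp_rot: [-0.0, 0.999, 0.042, 0.0]
force: [2.8, 5.7, -3.3]
grip_width: 35.4
grasp_force: 51.1
```

Call:
drive_tool([
  {"linear": [0, 0, 0.025], "turn": 0},
  {"linear": [0, 0, 0.02], "turn": 0},
  {"linear": [0, 0, 0.015], "turn": 0},
  {"linear": [0, 0, 0.012], "turn": 0},
  {"linear": [0, 0, 0.01], "turn": 0},
  {"linear": [0, 0, 0.007], "turn": 0},
  {"linear": [0, 0, 0.003], "turn": 0},
  {"linear": [0, 0, 0], "turn": 0},
  {"linear": [0, 0, 0], "turn": 0},
  {"linear": [0, 0, 0], "turn": 0},
])

```text
t: 86.05
eef_pos: [674.0, -26.3, 172.3]
tcp_rot: [-0.0, 0.999, 0.042, 0.0]
force: [3.3, 4.8, -5.6]
grip_width: 35.4
grasp_force: 51.1
```

Call:
drive_tool([
  {"linear": [0, 0, 0.003], "turn": 0},
  {"linear": [0, 0, 0.003], "turn": 0},
  {"linear": [0, 0, 0.002], "turn": 0},
  {"linear": [0, 0, 0], "turn": 0},
  {"linear": [0, 0, 0], "turn": 0},
  {"linear": [0, 0, 0], "turn": 0},
  {"linear": [0, 0, 0], "turn": 0},
  {"linear": [0, 0, 0], "turn": 0},
  {"linear": [0, 0, 0], "turn": 0},
  {"linear": [0, 0, 0], "turn": 0},
])

```text
t: 87.3
eef_pos: [674.1, -26.3, 171.3]
tcp_rot: [-0.0, 0.999, 0.042, 0.001]
force: [0.3, 4.6, 0.7]
grip_width: 35.7
grasp_force: 51.8
```

Call:
drive_tool([
  {"linear": [0, 0, 0.003], "turn": 0},
  {"linear": [0, 0, 0], "turn": 0},
  {"linear": [0, 0, 0], "turn": 0},
  {"linear": [0, 0, 0], "turn": 0},
  {"linear": [0, 0, 0], "turn": 0},
  {"linear": [0, 0, 0], "turn": 0},
  {"linear": [0, 0, 0], "turn": 0},
  {"linear": [0, 0, 0], "turn": 0},
  {"linear": [0, 0, 0], "turn": 0},
  {"linear": [0, 0, 0], "turn": 0},
])

```text
t: 88.55
eef_pos: [674.1, -26.3, 171.2]
tcp_rot: [-0.0, 0.999, 0.042, 0.001]
force: [-1.5, 6.1, 5.3]
grip_width: 35.5
grasp_force: 52.3
```

Call:
drive_tool([
  {"linear": [0, 0, 0], "turn": 0},
  {"linear": [0, 0, 0], "turn": 0},
  {"linear": [0, 0, 0], "turn": 0},
  {"linear": [0, 0, 0], "turn": 0},
  {"linear": [0, 0, 0], "turn": 0},
  {"linear": [0, 0, 0], "turn": 0},
  {"linear": [0, 0, -0.06], "turn": 0},
  {"linear": [0, 0, -0.12], "turn": 0},
  {"linear": [0, 0, -0.12], "turn": 0},
  {"linear": [0, 0, 0], "turn": 0},
], claw=-1)

```text
t: 89.8
eef_pos: [675.2, -27.2, 262.9]
tcp_rot: [0.001, 0.999, 0.041, 0.003]
force: [-0.4, 0.2, -0.2]
grip_width: 85.4
grasp_force: 0.0
```

```bash
python3 - <<'E'
from m import *
st();t=r.get_image('scene');a=cv2.imread('pics/scene0.png')
for i in (a,t): print([b for b in blobs(i,(20,180,120),(30,255,255))],[b for b in blobs(i,(0,0,0),(179,255,32)) if 255<b[0][0]<280 and 260<b[0][1]<300])
g=r.get_image('top');print([b for b in blobs(g,(20,180,120),(30,255,255))])
print('green',[b for b in blobs(g,(60,80,30),(90,255,255))][:6])
E
```

```text
t 89.8 pos [675.2 -27.2 262.9] x [0.997 0.083 0.007] y [ 0.083 -0.997  0.002] F [-0.4  0.2 -0.2] w 85.4 g 0.0
[([240.4, 263.0], [222, 249, 37, 30, 249]), ([290.5, 297.7], [273, 284, 35, 30, 215]), ([322.7, 322.0], [318, 315, 10, 17, 86])] [([266.4, 278.1], [260, 270, 13, 16, 111])]
[([240.4, 263.3], [222, 249, 37, 30, 239]), ([290.0, 298.0], [271, 284, 37, 30, 260]), ([323.0, 322.8], [318, 315, 10, 18, 97])] [([266.2, 276.0], [260, 267, 14, 19, 164])]
[([364.4, 183.7], [354, 182, 22, 5, 70]), ([338.4, 185.2], [332, 184, 11, 4, 21]), ([272.9, 190.9], [263, 189, 21, 5, 79]), ([358.8, 194.8], [353, 193, 12, 4, 39])]
green [([77.5, 261.6], [63, 255, 31, 14, 260]), ([186.9, 283.7], [182, 279, 11, 12, 90])]
```

The guard is down, matching the first picture. Next is the green key, with the fingers closed.

Call:
drive_tool([
  {"linear": [-0.077, -0.137, 0], "turn": 0},
  {"linear": [-0.077, -0.137, 0], "turn": 0},
  {"linear": [-0.077, -0.137, 0], "turn": 0},
  {"linear": [-0.077, -0.137, 0], "turn": 0},
  {"linear": [-0.077, -0.137, 0], "turn": 0},
  {"linear": [-0.077, -0.137, 0], "turn": 0},
  {"linear": [-0.077, -0.137, 0], "turn": 0},
  {"linear": [-0.077, -0.137, 0], "turn": 0},
  {"linear": [-0.077, -0.137, 0], "turn": 0},
  {"linear": [-0.077, -0.137, 0], "turn": 0},
], claw=1)

```text
t: 91.15
eef_pos: [408.2, 364.2, 257.4]
tcp_rot: [0.001, 0.999, 0.041, -0.001]
force: [1.0, 0.6, 0.3]
grip_width: 0.0
grasp_force: 0.0
```

Call:
drive_tool([
  {"linear": [0, 0, 0.1], "turn": 0},
  {"linear": [0, 0, 0.1], "turn": 0},
  {"linear": [0, 0, 0.1], "turn": 0},
  {"linear": [0, 0, 0.1], "turn": 0},
  {"linear": [0, 0, 0], "turn": 0},
  {"linear": [0, 0, 0], "turn": 0},
  {"linear": [0, 0, 0], "turn": 0},
  {"linear": [0, 0, 0], "turn": 0},
  {"linear": [0, 0, 0], "turn": 0},
  {"linear": [0, 0, 0], "turn": 0},
])

```text
t: 92.4
eef_pos: [409.8, 363.5, 139.3]
tcp_rot: [-0.0, 0.999, 0.041, 0.0]
force: [0.2, 0.0, -0.2]
grip_width: 0.1
grasp_force: 0.0
```

```bash
python3 - <<'E'
from m import *
st();im=r.get_image('wrist')
for n,lo,hi in (('g',(50,100,50),(85,255,255)),('r',(0,150,80),(6,255,255))):print(n,[(at_z('wrist',b[0],41).round(1),b) for b in blobs(im,lo,hi,100)])
print(proj('wrist',(409.8,366,41)))
t=r.get_image('top');print([(at_z('top',b[0],130).round(0),b[1]) for b in blobs(t,(0,180,120),(4,255,255))])
g=r.get_image('top');print('green',[(at_z('top',b[0],70).round(0)[:2],b[1]) for b in blobs(g,(60,80,30),(90,255,255))])
E
```

```text
t 92.4 pos [409.8 363.5 139.3] x [0.997 0.083 0.   ] y [ 0.083 -0.997 -0.   ] F [ 0.2  0.  -0.2] w 0.1 g 0.0
g [(array([409., 366.,  41.]), ([311.2, 249.4], [287, 227, 49, 46, 1811]))]
r [(array([422.8, 297.8,  41. ]), ([411.0, 238.3], [388, 215, 46, 47, 1909]))]
[311.3487316  248.27352685]
[(array([691., 208., 130.]), [238, 179, 5, 5, 19]), (array([596., 454., 130.]), [146, 209, 10, 10, 80]), (array([414., 277., 130.]), [207, 274, 11, 11, 93])]
green [(array([469., 672.]), [63, 255, 31, 14, 259]), (array([399., 357.]), [183, 282, 11, 9, 67])]
```

Call:
drive_tool([
  {"linear": [-0.002, -0.008, 0.04], "turn": 0},
  {"linear": [0, 0, 0.06], "turn": 0},
  {"linear": [0, 0, 0.06], "turn": 0},
  {"linear": [0, 0, 0.05], "turn": 0},
  {"linear": [0, 0, 0.03], "turn": 0},
  {"linear": [0, 0, 0.02], "turn": 0},
  {"linear": [0, 0, 0.008], "turn": 0},
  {"linear": [0, 0, 0], "turn": 0},
  {"linear": [0, 0, 0], "turn": 0},
  {"linear": [0, 0, 0], "turn": 0},
])

```text
t: 93.8
eef_pos: [409.1, 365.9, 59.0]
tcp_rot: [-0.0, 0.999, 0.041, 0.0]
force: [-0.3, 0.2, -1.4]
grip_width: -0.0
grasp_force: 0.0
```

Call:
drive_tool([
  {"linear": [0, 0, 0.002], "turn": 0},
  {"linear": [0, 0, 0.002], "turn": 0},
  {"linear": [0, 0, 0.002], "turn": 0},
  {"linear": [0, 0, 0.002], "turn": 0},
  {"linear": [0, 0, 0.002], "turn": 0},
  {"linear": [0, 0, 0], "turn": 0},
  {"linear": [0, 0, 0], "turn": 0},
  {"linear": [0, 0, 0], "turn": 0},
  {"linear": [0, 0, 0], "turn": 0},
  {"linear": [0, 0, 0], "turn": 0},
])

```text
t: 95.05
eef_pos: [409.0, 365.8, 55.7]
tcp_rot: [0.0, 0.999, 0.041, 0.0]
force: [0.0, -0.2, 0.0]
grip_width: 0.1
grasp_force: 0.0
```

Call:
drive_tool([
  {"linear": [0, 0, 0.001], "turn": 0},
  {"linear": [0, 0, 0.001], "turn": 0},
  {"linear": [0, 0, 0.001], "turn": 0},
  {"linear": [0, 0, 0.001], "turn": 0},
  {"linear": [0, 0, 0.001], "turn": 0},
  {"linear": [0, 0, 0], "turn": 0},
  {"linear": [0, 0, 0], "turn": 0},
  {"linear": [0, 0, 0], "turn": 0},
  {"linear": [0, 0, 0], "turn": 0},
  {"linear": [0, 0, 0], "turn": 0},
])

```text
t: 96.3
eef_pos: [409.0, 365.8, 54.2]
tcp_rot: [0.0, 0.999, 0.041, 0.0]
force: [-0.4, 0.7, 3.4]
grip_width: -0.4
grasp_force: 1.5
```

Call:
drive_tool([
  {"linear": [0, 0, 0.001], "turn": 0},
  {"linear": [0, 0, 0.001], "turn": 0},
  {"linear": [0, 0, 0.001], "turn": 0},
  {"linear": [0, 0, 0.001], "turn": 0},
  {"linear": [0, 0, 0], "turn": 0},
  {"linear": [0, 0, 0], "turn": 0},
  {"linear": [0, 0, 0], "turn": 0},
  {"linear": [0, 0, 0], "turn": 0},
  {"linear": [0, 0, 0], "turn": 0},
  {"linear": [0, 0, 0], "turn": 0},
])

```text
t: 97.55
eef_pos: [409.0, 365.8, 53.5]
tcp_rot: [-0.0, 0.999, 0.041, 0.0]
force: [-2.0, -2.6, 8.4]
grip_width: -0.3
grasp_force: 4.4
```

Firm at 8 N and held. Retreat upward.

Call:
drive_tool([
  {"linear": [0, 0, 0], "turn": 0},
  {"linear": [0, 0, 0], "turn": 0},
  {"linear": [0, 0, 0], "turn": 0},
  {"linear": [0, 0, -0.02], "turn": 0},
  {"linear": [0, 0, -0.08], "turn": 0},
  {"linear": [0, 0, -0.12], "turn": 0},
  {"linear": [0, 0, -0.15], "turn": 0},
  {"linear": [0, 0, -0.1], "turn": 0},
  {"linear": [0, 0, 0], "turn": 0},
  {"linear": [0, 0, 0], "turn": 0},
])

```text
t: 98.8
eef_pos: [408.5, 365.5, 192.9]
tcp_rot: [0.001, 0.999, 0.041, -0.001]
force: [0.3, -0.7, 0.1]
grip_width: 0.0
grasp_force: 0.0
```

```bash
python3 - <<'E'
from m import *
st();t=r.get_image('scene');a=cv2.imread('pics/scene0.png')
print([b for b in blobs(t,(20,180,120),(30,255,255))])
print(blobs(t,(60,80,30),(90,255,255)))
print('handle',[(at_z('top',b[0],70).round(1),b[1]) for b in blobs(r.get_image('top'),(105,150,100),(122,255,255)) if 280<b[0][0]<360])
print(r.hand_in())
E
```

```text
t 98.8 pos [408.5 365.5 192.9] x [ 0.997  0.083 -0.001] y [ 0.083 -0.997  0.001] F [ 0.3 -0.7  0.1] w 0.0 g 0.0
[([240.6, 263.2], [222, 249, 37, 30, 252]), ([290.1, 297.9], [271, 284, 37, 30, 255]), ([323.0, 322.8], [318, 315, 10, 18, 97])]
[([467.8, 335.0], [460, 328, 16, 15, 153]), ([590.9, 446.5], [569, 432, 44, 30, 688])]
handle [(array([599.9, -32.3,  70. ]), [320, 215, 11, 6, 55])]
the job is handed in; nothing more can be done
None
```

The job is done and handed in at about 99 s: all three vessels stand on the closed tray (one fell over mid-run and was stood back up), the guard is lowered by hand, and the green key was pressed to about 8 N; no verdict was returned.

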